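# Load a blank into the sprung nest with a loading paddle

### The job

Pick up the loading paddle by its wooden handle with the round brass blank balanced on its flat tip, carry it level to the nest, push the blank gently back against the sprung plunger and lower it behind the two front pins, so that the plunger holds it clamped flat on the rails. Then draw the paddle out and stand it back on the bench. Do not touch the blank with the fingers, do not tip it or force it, and leave the black loupe and the round tin where they are.

Things in the scene. Friction and masses are not known exactly. Their poses are not given: they have to be found in the camera images.
- paddle: Loading paddle, 175 mm long, 0.2 kg: flat steel blade, raised wooden handle, rear foot. Origin: blade underside, below where the blank sits; x to the tip, z up. Blade 21 wide, 3 thick, x -54 to +19 mm. Two heel posts, 9 tall, at x -23, y +-8: a blank touching both is centred at x 0. Foot at x -152, 34 wide, level with the blade's underside; a neck slopes up from x -48 to -80.
- paddle_handle (a point): Middle of the wooden handle's grip, at x -110, y 0, z 36 mm in the paddle's frame (same axes). The handle is flat-sided, 16 mm wide (y), 24 mm tall, from 53 mm behind this point to 37 mm ahead of it. Grip it across y.
- blank: The round brass blank, a disc 44 mm across and 8 mm thick, 0.07 to 0.14 kg, lying loose on the blade up to 3 mm ahead of the heel posts. Origin: centre of its underside, z up.
- nest: Nest: dark steel bed 120 x 76 mm (x -45 to +75) fixed to the bench, with an aluminium carriage on it. Origin on the bench, z up; x = loading direction (open front at -x, plunger at +x). The carriage is clamped and stays put in use, at an unreported place along x: a seated blank is centred at y 0 and anywhere from x -12 to +12 mm, different each time, so feel or look for it.
- nest_rails (a point): Point of the fixed bed (not of the carriage) at x 0, y 0, z 40 mm in the nest's frame, same axes: the height of the two rail tops. Rail inner edges at y +-13.5; the channel between them is open to the front, its floor 18 mm lower, so the blade passes between and below the rail tops. Rails reach from 28 before the seated centre to 22 mm behind it.
- nest_pins (a point): Point of the fixed bed (not of the carriage) at x 0, y 0, z 44 mm in the nest's frame, same axes: the height of the tops of the two front pins. They stand on the rails of the carriage, 4 mm thick, 4 tall, 16 mm before the seated centre at y +-18. A seated blank lies on the rails right behind both pins.
- plunger (a joint): Travel of the sprung plunger, m: 0 free, about 0.003 with a blank seated, 0.012 bottomed (hard). 2 N starts it, 0.5 N more per mm. Its slippery white nose, 24 wide, z 42 to 62, overhangs 20 degrees so that it also presses the blank down; free, its face is 18 mm behind the seated centre at z 48, 16 at z 54. Held above the pins, a blank must press it 7 to 10 mm to come down behind them.
- loupe: Bystander: black eye loupe, 34 mm across, 30 mm tall; origin at the centre of its underside.
- tin: Bystander: round metal tin, 68 mm across, 13 mm tall; origin at the centre of its underside.

How it is judged:
On the way, in this order (a step that is already met when the one before it is completed fails the run):
1. the paddle is lifted with the blank balanced on it (height (world z) of paddle above 0.02 m and contact force between blank and paddle above 0.2 N and angle between blank's own z axis and vertical below 0.15 rad), for 0.2 s.
2. the paddle presses the blank against the plunger (value of joint plunger above 0.002 m and contact force between blank and paddle above 2 N), for 0.2 s.
At the end, for the whole second after the job is handed in: The blank lies flat (0.08 rad) on the rails behind the pins, within 3 mm of the nest's middle line, pressing the plunger 1.5 to 4.5 mm; the paddle is off it and stands on the bench on blade and foot (0.08 rad, blade within 6 mm of the bench); all at rest (value of joint plunger between 0.0015 and 0.0045 m and z of blank in the frame of nest between 0.038 and 0.0415 m and y of blank in the frame of nest between -0.003 and 0.003 m and angle between each of blank, paddle's own z axis and vertical below 0.08 rad and linear speed of each of blank, paddle below 0.02 m/s and contact force between blank and paddle below 0.05 N and height (world z) of paddle between -0.004 and 0.006 m); the robot touches nothing.
It fails at once if the blank is tipped more than 0.3 rad (angle between blank's own z axis and vertical above 0.3 rad).
It fails at once if the fingers touch the blank (contact force between blank and the fingers above 0.1 N).
It fails at once if the blank is forced: the paddle presses it with more than 15 N (contact force between blank and paddle above 15 N).
It fails at once if the loupe or the tin is shifted more than 30 mm (distance of any of loupe, tin from where it was at the start of the episode above 0.03 m).
It also fails if it takes over 56 s, if anything falls off the work surface, if the arm or the gripper's body presses on something with over 40 N, if the wrist force passes 120 N, or if a joint passes its speed limit or range.

### The arm

A 6-joint arm with a two-finger parallel gripper is mounted at the origin on a cart in front of the work surface, level with it; the furniture and walls round the work are solid. World frame = base frame: x ahead of the robot, y to its left, z up, the work surface at z = 0. Lengths are in m, angles in rad, forces in N, time in s.
With the tool pointing down it reaches from about 0.325 to 0.775 m from the base axis. Payload 9.3 kg.
Tool frame: the origin (TCP) lies at the very end of the fingers, on their centre line; the grasp point (between the pads) lies 19 mm behind it (robot.grasp_offset is the distance from the TCP to the grasp point, in m); z points along the fingers, y is the direction in which the jaws open and shut (so a half turn about z gives the same grasp; the last joint's range is limited). The gripper opens to 85 mm and grips with 20 to 120 N. Pads are 22 mm wide; open, the fingers measure 114 mm over their backs; the gripper's body (76 mm by 85 mm) begins 54 mm behind the grasp point. The pads swing forward as they close: fully open they stand 13 mm farther back than shut.
Start: joints at [1.012, 0.259, 0.021, 1.334, 0, 1.418], TCP at [0.217, 0.505, 0.231] pointing down, gripper open.
Joint ranges: [-3.04, 3.04], [-0.91, 1.82], [-1.04, 1.36], [-1.92, 1.95], [-1.52, 1.45], [-3.14, 3.14]. Speed limits (rad/s): [2.22, 2.22, 2.79, 3.14, 3.14, 3.14].

### API

Orientations are given as a unit quaternion [w, x, y, z].
In Python, from rig import robot gives the robot as it stands.
- The arm moves only by the shell command python3 -m inch 'ROWS' [OPENING] [FORCE]. ROWS is JSON, a list of rows, each an object of numbers: "dx", "dy", "dz": the shift along the tool's x, y, z in cm; "wx", "wy", "wz": the turn, a rotation vector about the tool's x, y, z in degrees. In form: [{"dx": .., "dy": .., "dz": .., "wx": .., "wy": .., "wz": ..}, ...]. A call has 1 to 10 rows; each row is the pose to reach, as a shift and turn from the pose measured when the call began, along the tool's axes at that moment; what a row does not reach only later rows make up. A row lasts 1/8 s, in which the tool goes at most 62.5 mm and 10.7 degrees, less where a joint would pass 70% of its speed; a pose out of reach is approached as far as the arm can. A call with a gripper value outside its range is refused whole. OPENING is the finger opening in cm, from 0 to 8.54, set as the call begins (- or left out, the last holds). The fingers move at their own pace and stop on an object; FORCE is the grip in N (left out, the last holds). Time passes only in rows, so rows that repeat a pose let the fingers close. It gives the time, the measured TCP pose, the force and the opening at its end, in the units of the state.
- robot.read_state(): the state, without advancing time (a new reading comes with each control period).
- robot.read_camera(name): name is "scene" or "top" or "wrist"; returns a dict with "pixels" (420x560x3 uint8, blue, green, red), "vertical_fov" (degrees; the focal length in pixels is half the picture's height over the tangent of half this angle, whatever the lens; pixels are square), "cx", "cy" (the principal point, pixels), "world_from_camera" (4x4, takes a point from camera to world coordinates). Camera axes: x right, y down, z forward; pixel columns grow to the right and rows downward; lengths in m; the calibration is good to about 2 mm. A picture is of the moment at which its call begins. There is no depth.
- robot.job_done(): hands the job in, once; it reports no verdict.
Trained networks look in the newest picture that a camera, given by its name, has taken for a name from the list of things; names that differ only in an ending like _2 or _b are one class to them, and where a whole thing is asked for, a point or a joint stands for the part that bears it (a point fixed in the world has none). Each returns a list of dicts, best first, with "score" (0 to 1); they miss things now and then, are a little off and sometimes report something else, mostly with a low value. They report only what shows in the picture. A call takes as long as a camera call.
- robot.regions_of(camera, query): "region" (420x560 bool, what is visible of it) and "location" ([column, row] in pixels, amid what is visible of it).
The state is a dict: "t": time; "qpos": joint angles; "qvel": joint speeds; "joint_torque": joint torques, N m; "tool_pos": TCP position; "tool_rot": TCP orientation; "ft_force": force on the tool from outside, world axes, zero at the start; "ft_torque": the same for the moment, N m; "finger_gap": finger opening in m.
Only numpy, scipy, OpenCV 4.12 (cv2) and the standard library are available. Lean on these libraries where they do the work, as an engineer would, in place of code of your own. Each camera call takes 0.05 s, during which the arm holds its last target.

## Working session

There is one attempt and no reset: what is moved stays moved. The work goes in short steps, Python scripts to look and compute and a shell command to move; the robot and the scene stay as the last step left them, time stands still between calls to the robot, and variables do not carry over. Pictures are saved under pics/ and viewed, and the job is handed in when it is done.

```bash
ls; mkdir -p pics; python3 - <<'E'
from rig import robot
import cv2,numpy as np
s=robot.read_state()
for k in s: print(k,np.round(s[k],4))
for c in ("scene","top","wrist"):
    r=robot.read_camera(c); cv2.imwrite(f"pics/{c}0.png",r["pixels"])
    print(c,r["vertical_fov"],r["cx"],r["cy"],np.round(r["world_from_camera"],4).tolist())
E
```

```text
pics
t 0.0
qpos [1.0124 0.2592 0.0208 1.3337 0.     1.4182]
qvel [ 0.0005  0.0001 -0.0003  0.      0.0012 -0.0003]
joint_torque [-1.80000e-03 -5.55648e+01  3.44527e+01  1.42000e-02 -4.00000e-04
  0.00000e+00]
tool_pos [0.217  0.5051 0.2306]
tool_rot [-2.000e-04  2.015e-01  9.795e-01 -6.000e-04]
ft_force [-0.2364  0.1684 -0.0087]
ft_torque [-0.0068 -0.0516  0.0477]
finger_gap 0.0852
scene 45.96663344117089 289.5128019832495 209.7525214073781 [[-0.6975, -0.3012, 0.6502, -0.0591], [-0.7165, 0.3027, -0.6285, 0.8087], [-0.0076, -0.9043, -0.4269, 0.4216], [0.0, 0.0, 0.0, 1.0]]
top 44.043493072701025 285.3076968745436 219.62210590655607 [[0.0763, -0.9722, 0.2213, 0.3236], [-0.9971, -0.0749, 0.0149, 0.2613], [0.0021, -0.2218, -0.9751, 0.8792], [0.0, 0.0, 0.0, 1.0]]
wrist 71.8349754768763 281.93334477755644 210.9772176823761 [[0.3954, 0.8698, 0.2952, 0.1398], [0.9185, -0.3741, -0.1282, 0.5382], [-0.0011, 0.3218, -0.9468, 0.3729], [0.0, 0.0, 0.0, 1.0]]
```

View pics/scene0.png

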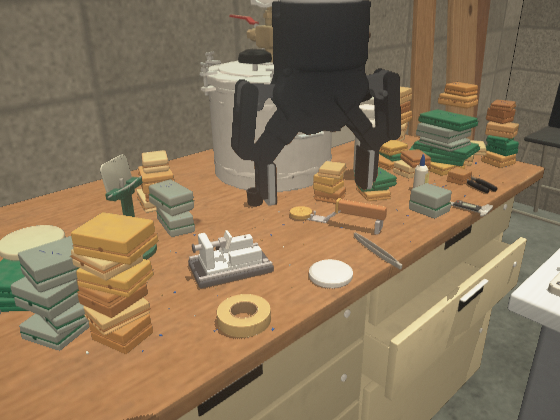

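View pics/top0.png

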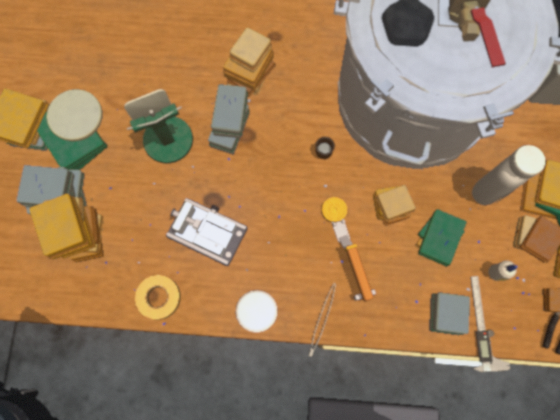

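View pics/wrist0.png

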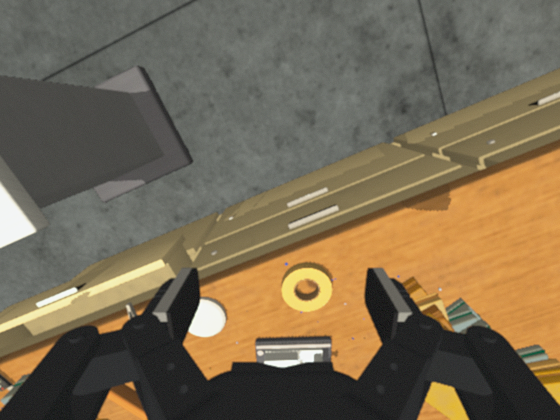

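The top view shows the blank at (334,209), the handle at (356,270), the nest at (207,231), the tin at (257,311) and the loupe at (324,148). I'll enlarge the parts that matter.

```bash
cat > h.py <<'E'
import numpy as np,cv2
from rig import robot
from scipy.spatial.transform import Rotation as R
def cam(n):
    r=robot.read_camera(n); r["f"]=210/np.tan(np.radians(r["vertical_fov"])/2); return r
def ray(r,u,v):
    T=np.array(r["world_from_camera"]); d=T[:3,:3]@np.array([(u-r["cx"])/r["f"],(v-r["cy"])/r["f"],1]); return T[:3,3],d
def onz(r,u,v,z):
    o,d=ray(r,u,v); return o+d*(z-o[2])/d[2]
def proj(r,p):
    T=np.array(r["world_from_camera"]); q=(np.atleast_2d(p)-T[:3,3])@T[:3,:3]; return np.c_[q[:,0]/q[:,2]*r["f"]+r["cx"],q[:,1]/q[:,2]*r["f"]+r["cy"]]
def crop(img,u0,v0,u1,v1,s,name):
    cv2.imwrite("pics/"+name,cv2.resize(img[v0:v1,u0:u1],None,fx=s,fy=s,interpolation=cv2.INTER_CUBIC))
E
python3 - <<'E'
from h import *
t=cam("top"); s=cam("scene")
crop(t["pixels"],150,180,290,280,5,"tn.png")
crop(t["pixels"],300,180,400,320,4,"tp.png")
crop(s["pixels"],170,190,410,320,3,"sn.png")
for n,r in(("top",t),("scene",s)):
  for q,z in(("nest",.03),("paddle",.02),("paddle_handle",.036),("blank",.011),("loupe",.03),("tin",.013),("plunger",.05)):
    for d in robot.regions_of(n,q)[:2]:
        m=d["region"]; print(n,q,round(d["score"],2),np.round(d["location"]),m.sum(),np.round(onz(r,*d["location"],z),3))
E
```

```text
top nest 0.72 [206. 232.] 3092 [0.485 0.404 0.03 ]
top paddle 0.92 [354. 262.] 939 [0.455 0.154 0.02 ]
top paddle_handle 0.59 [354. 261.] 1045 [0.455 0.156 0.036]
top blank 0.62 [333. 210.] 479 [0.543 0.194 0.011]
top loupe 0.85 [323. 151.] 336 [0.643 0.219 0.03 ]
top tin 0.66 [205. 235.] 3044 [0.483 0.408 0.013]
top plunger 0.49 [192. 221.] 170 [0.498 0.427 0.05 ]
scene nest 0.79 [226. 259.] 3253 [0.479 0.424 0.03 ]
scene paddle 0.84 [360. 212.] 996 [0.451 0.131 0.02 ]
scene paddle_handle 0.57 [363. 213.] 986 [0.425 0.158 0.036]
scene blank 0.56 [300. 211.] 240 [0.549 0.193 0.011]
scene loupe 0.63 [253. 200.] 224 [0.621 0.25  0.03 ]
scene tin 0.65 [334. 276.] 1029 [0.349 0.323 0.013]
scene plunger 0.78 [222. 245.] 269 [0.49  0.423 0.05 ]
```

View pics/tn.png

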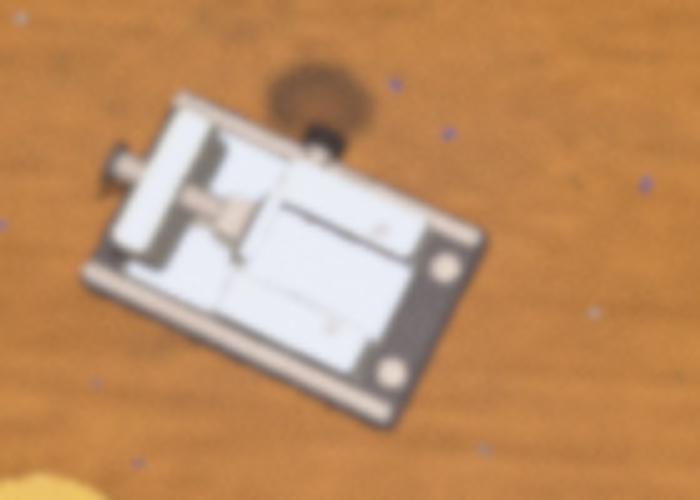

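View pics/tp.png

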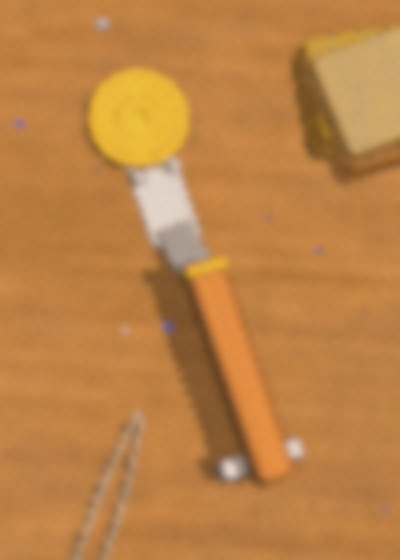

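View pics/sn.png

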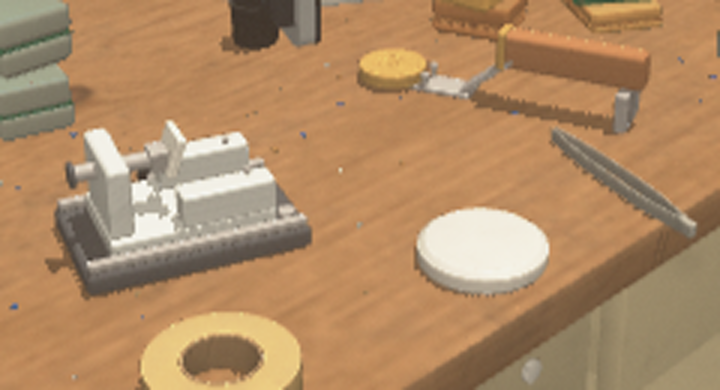

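The nest's open front faces lower right in the top view, and the plunger is at upper left. I'll write a move planner that converts a target pose into tool-frame deltas, then take closer looks with the wrist camera.

```bash
cat >> h.py <<'E'
def tool():
    s=robot.read_state(); q=s["tool_rot"]; return np.array(s["tool_pos"]),R.from_quat([q[1],q[2],q[3],q[0]]),s
def down(yaw): # tool x at yaw deg, z down
    return R.from_euler("z",yaw,degrees=True)*R.from_euler("x",180,degrees=True)
def delta(p,yaw):
    tp,tr,s=tool(); d=tr.inv().apply(np.array(p)-tp)*100; w=(tr.inv()*down(yaw)).as_rotvec(degrees=True)
    print("t",round(s["t"],2),"pos",np.round(tp,4),"-> dcm",np.round(d,2),"w",np.round(w,1)); return d,w
E
python3 - <<'E'
from h import *
delta([.42,.265,.16],65)
t=cam("top")
for u,v in((334,282),(312,352)):print(onz(t,u,v,.01))
E
```

```text
t 0.95 pos [0.2171 0.5053 0.2313] -> dcm [-28.13 -14.07   7.13] w [ 0.  -0.  91.7]
[0.42048505 0.18522123 0.01      ]
[0.30449817 0.21452575 0.01      ]
```

```bash
python3 -m inch '[{"dx":-3,"dy":-1.4,"wz":10},{"dx":-6,"dy":-2.8,"dz":0.5,"wz":20},{"dx":-9,"dy":-4.2,"dz":1,"wz":30},{"dx":-12,"dy":-6,"dz":2,"wz":40},{"dx":-15,"dy":-7.5,"dz":3,"wz":50},{"dx":-18,"dy":-9,"dz":4,"wz":60},{"dx":-21,"dy":-10.5,"dz":5,"wz":70},{"dx":-24,"dy":-12,"dz":6,"wz":80},{"dx":-28.1,"dy":-14.1,"dz":7.1,"wz":90},{"dx":-28.1,"dy":-14.1,"dz":7.1,"wz":91.7}]' 4; python3 - <<'E'
from h import *
w=cam("wrist"); cv2.imwrite("pics/w1.png",w["pixels"])
print(np.round(w["world_from_camera"],4).tolist()); tp,tr,s=tool(); print(tp,tr.as_matrix().round(3),s["qpos"])
E
```

```text
[[0.3954, 0.8696, 0.2958, 0.1399], [0.9185, -0.3744, -0.1272, 0.5383], [0.0001, 0.322, -0.9467, 0.3734], [0.0, 0.0, 0.0, 1.0]]
[0.21711368 0.5053189  0.23125785] [[-0.919  0.395 -0.   ]
 [ 0.395  0.919 -0.   ]
 [-0.    -0.    -1.   ]] [ 1.01240052e+00  2.58624576e-01  2.14809371e-02  1.33370830e+00
 -1.41540991e-05  1.41819757e+00]schema error: expected keys dx, dy, dz, wx, wy, wz
```

View pics/w1.png

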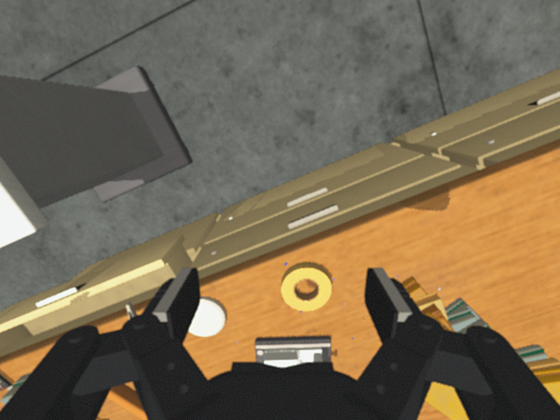

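The view is unchanged, because the call was refused: each row must carry all six keys.

```bash
python3 -m inch '[{"dx":-3,"dy":-1.4,"dz":0,"wx":0,"wy":0,"wz":10},{"dx":-6,"dy":-2.8,"dz":0.5,"wx":0,"wy":0,"wz":20},{"dx":-9,"dy":-4.2,"dz":1,"wx":0,"wy":0,"wz":30},{"dx":-12,"dy":-6,"dz":2,"wx":0,"wy":0,"wz":40},{"dx":-15,"dy":-7.5,"dz":3,"wx":0,"wy":0,"wz":50},{"dx":-18,"dy":-9,"dz":4,"wx":0,"wy":0,"wz":60},{"dx":-21,"dy":-10.5,"dz":5,"wx":0,"wy":0,"wz":70},{"dx":-24,"dy":-12,"dz":6,"wx":0,"wy":0,"wz":80},{"dx":-28.1,"dy":-14.1,"dz":7.1,"wx":0,"wy":0,"wz":90},{"dx":-28.1,"dy":-14.1,"dz":7.1,"wx":0,"wy":0,"wz":91.7}]' 4; python3 - <<'E'
from h import *
w=cam("wrist"); cv2.imwrite("pics/w2.png",w["pixels"])
print(np.round(w["world_from_camera"],4).tolist()); tp,tr,s=tool(); print(tp,tr.as_matrix().round(3),np.round(s["qpos"],3))
E
```

```text
t: 2.3
tool_pos: [0.4209, 0.2629, 0.1595]
tool_rot: [0.0, 0.845, 0.535, -0.001]
ft_force: [-1.0, -0.2, 0.3]
finger_gap: 0.0402
[[0.9038, -0.405, -0.1385, 0.4554], [-0.428, -0.8554, -0.2916, 0.3382], [-0.0004, 0.3228, -0.9465, 0.3015], [0.0, 0.0, 0.0, 1.0]]
[0.42012442 0.26391652 0.15996576] [[ 0.426  0.905 -0.001]
 [ 0.905 -0.426 -0.   ]
 [-0.    -0.001 -1.   ]] [ 0.392  0.201 -0.241  1.129  0.     2.402]
```

View pics/w2.png

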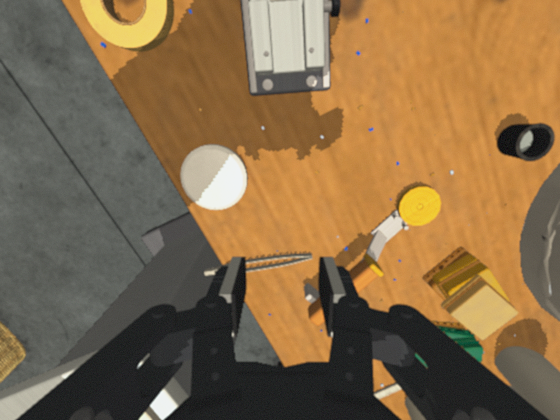

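The wrist view shows the nest's front half at about (290,50) with pins near (266,55) and (311,50). The blank is at (419,206), the tin at (214,177) and the tweezers near (260,263).

```bash
python3 - <<'E'
from h import *
i=cv2.imread("pics/w2.png"); crop(i,235,0,345,100,7,"w2n.png"); crop(i,290,170,450,330,4,"w2p.png")
E
```

```text
(no output)
```

View pics/w2n.png

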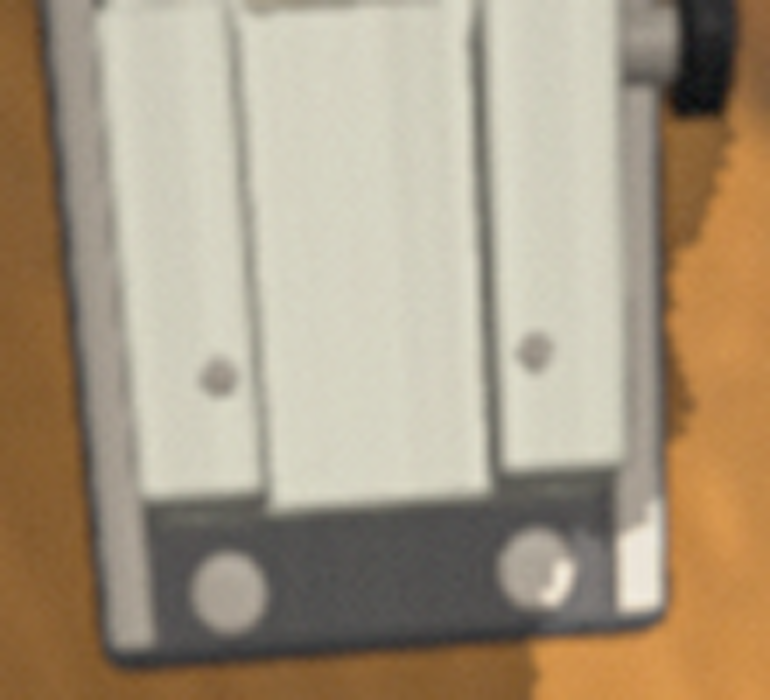

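View pics/w2p.png

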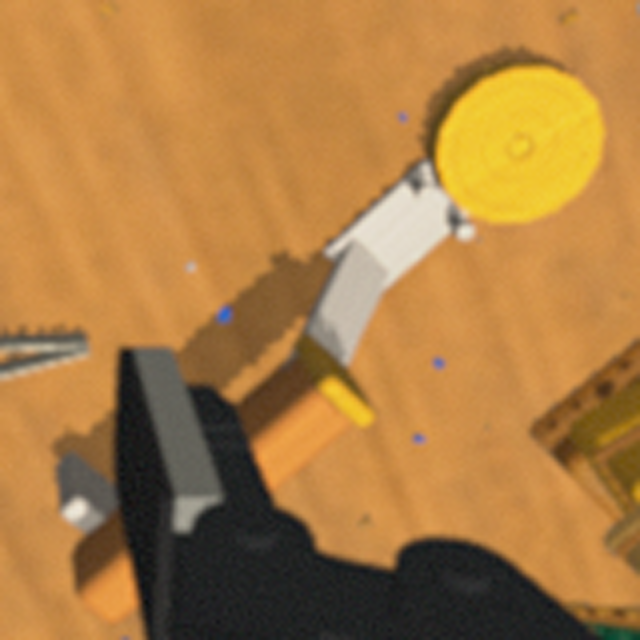

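```bash
python3 - <<'E'
from h import *
r=cam("wrist")
def P(a,b,z): return onz(r,235+(a+.5)/7-.5,(b+.5)/7-.5,z)
L=P(218,378,.044);Q=P(535,352,.044); print(L,Q,np.linalg.norm(L-Q))
n=(Q-L)[:2]; print("yaw pins",np.degrees(np.arctan2(n[1],n[0]))+90)
for a,b in (((225,10),(255,490)),((487,10),(505,465)),((100,10),(145,495)),((622,5),(623,460))):
  A=P(*b,.04);B=P(*a,.04); d=(B-A)[:2]; print("edge yaw",np.degrees(np.arctan2(d[1],d[0])),A,B)
for a,b in (((145,495),(258,490)),((505,468),(622,460)),((145,495),(622,460))):
  A=P(*a,.04);B=P(*b,.04); d=(B-A)[:2]; print("front yaw",np.degrees(np.arctan2(d[1],d[0]))+90)
yaw=np.radians(65);x=np.array([np.cos(yaw),np.sin(yaw)])
print("seat",(L+Q)[:2]/2+.016*x, "front", (P(145,495,.04)+P(622,460,.04))[:2]/2+.028*x)
def S(a,b,z): return onz(r,290+(a+.5)/4-.5,170+(b+.5)/4-.5,z)
print("blank",S(520,145,.011),"collar z48",S(345,400,.04), "neckmid",S(358,250,.003))
t=cam("top")
def T(a,b,z): return onz(t,300+(a+.5)/4-.5,180+(b+.5)/4-.5,z)
B=T(138,117,.011);C=T(207,266,.046);D=T(272,478,.046);F=(T(232,467,.01)+T(295,448,.01))/2
print("top blank",B,"collar",C,"hend",D,"foot",F)
for X in(C,D,F): print(np.degrees(np.arctan2(*(B-X)[1::-1])))
print(np.degrees(np.arctan2(*(C-D)[1::-1])))
def N(a,b,z): return onz(t,150+(a+.5)/5-.5,180+(b+.5)/5-.5,z)
l=N(328,325,.044);q=N(380,230,.044);print("top pins",l,q,(l+q)[:2]/2+.016*x)
E
```

```text
[0.46158485 0.38462829 0.044     ] [0.49512365 0.37169822 0.044     ] 0.03594492407229699
yaw pins 68.91705980192425
edge yaw 67.99842258879397 [0.46043469 0.37301154 0.04      ] [0.47828884 0.41719861 0.04      ]
edge yaw 68.82741973244273 [0.48794159 0.36295219 0.04      ] [0.50421376 0.40496398 0.04      ]
edge yaw 68.90500636646749 [0.44855684 0.37802932 0.04      ] [0.46591904 0.42303623 0.04      ]
edge yaw 67.53427641984419 [0.50058076 0.35757003 0.04      ] [0.5177492  0.39908853 0.04      ]
front yaw 67.03600646037461
front yaw 68.28096660924302
front yaw 68.53982687093279
seat [0.48511614 0.39266418] front [0.48634945 0.39320114]
blank [0.54579251 0.19290547 0.011     ] collar z48 [0.47636065 0.16006081 0.04      ] neckmid [0.49851487 0.17831693 0.003     ]
top blank [0.54602157 0.1920837  0.011     ] collar [0.47683493 0.16341259 0.046     ] hend [0.3934058  0.13351395 0.046     ] foot [0.40460316 0.13185396 0.01      ]
22.509233276931134
20.995434983746456
23.06903266423779
19.716246875277754
top pins [0.46268536 0.3848526  0.044     ] [0.4955369  0.37116633 0.044     ] [0.48587302 0.39251039]
```

```bash
python3 - <<'E'
from h import *
delta([.443,.149,.10],22)
E
```

```text
t 2.45 pos [0.4194 0.2651 0.1605] -> dcm [-9.54  7.02  6.05] w [-0.  -0.  43.1]
```

```bash
python3 -m inch '[{"dx":-2.4,"dy":1.8,"dz":1,"wx":0,"wy":0,"wz":10},{"dx":-4.8,"dy":3.5,"dz":2,"wx":0,"wy":0,"wz":20},{"dx":-7.2,"dy":5.3,"dz":4,"wx":0,"wy":0,"wz":30},{"dx":-9.5,"dy":7,"dz":6,"wx":0,"wy":0,"wz":40},{"dx":-9.5,"dy":7,"dz":6,"wx":0,"wy":0,"wz":43},{"dx":-9.5,"dy":7,"dz":6,"wx":0,"wy":0,"wz":43}]' 4; python3 - <<'E'
from h import *
w=cam("wrist"); cv2.imwrite("pics/w3.png",w["pixels"])
tp,tr,s=tool(); print(tp,tr.as_euler("zyx",degrees=True),np.round(s["qpos"],3))
E
```

```text
t: 3.2
tool_pos: [0.4428, 0.1502, 0.1007]
tool_rot: [-0.0, 0.981, 0.193, 0.0]
ft_force: [0.1, -0.4, -0.5]
finger_gap: 0.0395
[0.44288822 0.15035787 0.10085949] [-2.23239056e+01  3.90229756e-02 -1.79967848e+02] [ 0.147  0.2   -0.408  0.963  0.     2.899]
```

View pics/w3.png

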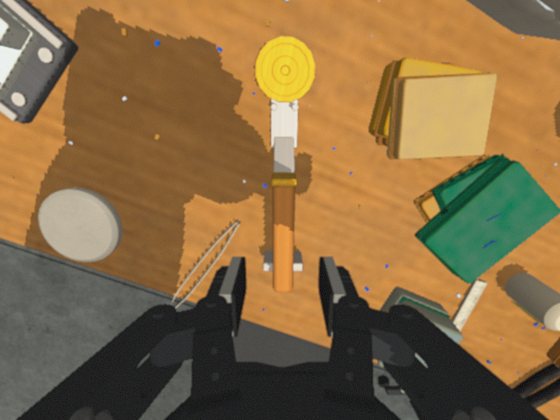

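The wrist view now has the paddle upright in the middle: blank at (285,70), handle from (284,185) to (283,290). Tweezers are left of it and the fingers sit astride it.

```bash
python3 - <<'E'
from h import *
i=cv2.imread("pics/w3.png"); crop(i,235,25,335,165,4,"w3a.png"); crop(i,235,165,335,305,4,"w3b.png")
a=cv2.hconcat([cv2.imread("pics/w3a.png"),cv2.imread("pics/w3b.png")]);cv2.imwrite("pics/w3c.png",a)
E
```

```text
(no output)
```

View pics/w3c.png

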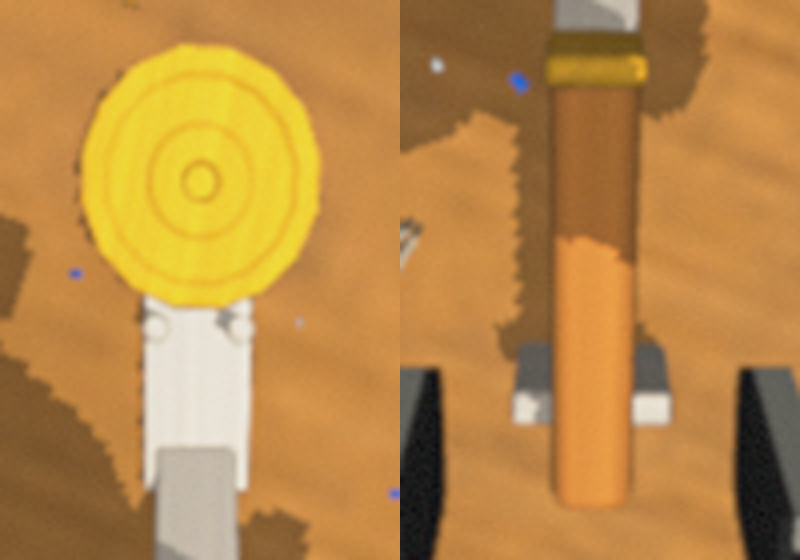

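```bash
python3 - <<'E'
from h import *
r=cam("wrist")
g=lambda a,b,z,v0: onz(r,235+(a+.5)/4-.5,v0+(b+.5)/4-.5,z)
pts={"collarfront":g(197,58,.048,165),"hfront":g(197,88,.048,165),"hrear":g(192,500,.048,165),"blank":g(201,181,.011,25),"posts":g(198,325,.012,25),"bladeback":g(196,488,.003,25),"foot":g(191.5,395,.01,165)}
for k,v in pts.items(): print(k,v.round(4))
a,b=pts["foot"],pts["posts"]
Y=lambda a,b:np.degrees(np.arctan2(*(b-a)[1::-1]))
print(Y(pts["foot"],pts["posts"]),Y(pts["foot"],pts["blank"]),Y(pts["hrear"],pts["hfront"]),Y(pts["bladeback"],pts["blank"]))
for k,v in pts.items(): print(k, np.linalg.norm((v-pts["blank"])[:2]))
E
```

```text
collarfront [0.4791 0.1645 0.048 ]
hfront [0.4742 0.1625 0.048 ]
hrear [0.3974 0.1318 0.048 ]
blank [0.5465 0.1912 0.011 ]
posts [0.5236 0.1824 0.012 ]
bladeback [0.4948 0.1709 0.003 ]
foot [0.3993 0.1327 0.01  ]
21.795312258584627 21.692703552645344 21.72510028182465 21.494740188440925
collarfront 0.07251282009613341
hfront 0.07778551757994069
hrear 0.16050728218127383
blank 0.0
posts 0.024583669486560353
bladeback 0.055550065792952776
foot 0.15844563416726162
```

```bash
python3 -m inch '[{"dx":0,"dy":0,"dz":2,"wx":0,"wy":0,"wz":0.6},{"dx":0,"dy":0,"dz":4,"wx":0,"wy":0,"wz":0.6},{"dx":0,"dy":0.05,"dz":6,"wx":0,"wy":0,"wz":0.6},{"dx":0,"dy":0.05,"dz":7.5,"wx":0,"wy":0,"wz":0.6},{"dx":0,"dy":0.05,"dz":8.4,"wx":0,"wy":0,"wz":0.6},{"dx":0,"dy":0.05,"dz":8.4,"wx":0,"wy":0,"wz":0.6},{"dx":0,"dy":0.05,"dz":8.4,"wx":0,"wy":0,"wz":0.6}]' 4; python3 - <<'E'
from h import *
w=cam("wrist"); cv2.imwrite("pics/w4.png",w["pixels"])
delta([.4428,.1499,.017],21.7)
E
```

```text
t: 4.18
tool_pos: [0.4436, 0.1502, 0.0175]
tool_rot: [-0.0, 0.982, 0.189, 0.001]
ft_force: [0.5, 0.2, -0.5]
finger_gap: 0.0399
t 4.22 pos [0.4436 0.1501 0.0175] -> dcm [-0.08 -0.01  0.05] w [ 0.  -0.1  0. ]
```

View pics/w4.png

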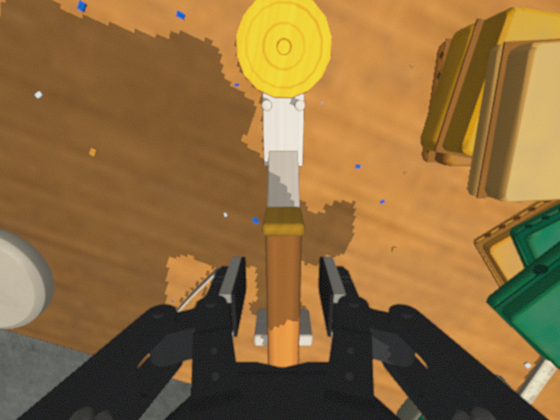

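The handle is centred between the fingers at column 283, and the blank at (284,46) is undisturbed. Closing now.

```bash
python3 -m inch '[{"dx":0,"dy":0,"dz":0,"wx":0,"wy":0,"wz":0},{"dx":0,"dy":0,"dz":0,"wx":0,"wy":0,"wz":0},{"dx":0,"dy":0,"dz":0,"wx":0,"wy":0,"wz":0},{"dx":0,"dy":0,"dz":0,"wx":0,"wy":0,"wz":0},{"dx":0,"dy":0,"dz":0,"wx":0,"wy":0,"wz":0},{"dx":0,"dy":0,"dz":0,"wx":0,"wy":0,"wz":0}]' 1.2 90; python3 - <<'E'
from h import *
w=cam("wrist"); cv2.imwrite("pics/w5.png",w["pixels"])
delta([.4428,.1499,.067],21.7)
E
```

```text
t: 4.97
tool_pos: [0.4439, 0.1502, 0.0181]
tool_rot: [-0.0, 0.982, 0.189, 0.002]
ft_force: [-2.1, -0.6, 6.4]
finger_gap: 0.0147
t 5.03 pos [0.4439 0.1502 0.0182] -> dcm [-0.1  -0.02 -4.88] w [ 0.  -0.2  0. ]
```

View pics/w5.png

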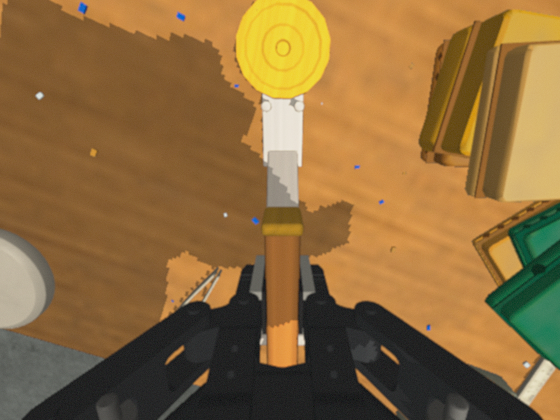

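```bash
python3 -m inch '[{"dx":0,"dy":0,"dz":-0.2,"wx":0,"wy":0,"wz":0},{"dx":0,"dy":0,"dz":-0.6,"wx":0,"wy":0,"wz":0},{"dx":0,"dy":0,"dz":-1.2,"wx":0,"wy":0,"wz":0},{"dx":0,"dy":0,"dz":-2,"wx":0,"wy":0,"wz":0},{"dx":0,"dy":0,"dz":-3,"wx":0,"wy":0,"wz":0},{"dx":0,"dy":0,"dz":-4,"wx":0,"wy":0,"wz":0},{"dx":0,"dy":0,"dz":-5,"wx":0,"wy":0,"wz":0},{"dx":0,"dy":0,"dz":-5.7,"wx":0,"wy":0,"wz":0},{"dx":0,"dy":0,"dz":-6,"wx":0,"wy":0,"wz":0},{"dx":0,"dy":0,"dz":-6,"wx":0,"wy":0,"wz":0}]' 1.2 90; python3 - <<'E'
from h import *
w=cam("wrist"); cv2.imwrite("pics/w6.png",w["pixels"]);s=cam("scene")
crop(s["pixels"],200,120,440,260,3,"s6.png")
tp,tr,st=tool();print(tp,tr.as_matrix().round(4),st["ft_force"],st["ft_torque"])
E
```

```text
t: 6.28
tool_pos: [0.4438, 0.1501, 0.0782]
tool_rot: [-0.0, 0.982, 0.189, 0.002]
ft_force: [-0.3, 0.1, -2.4]
finger_gap: 0.0145
[0.44357907 0.15007611 0.07789702] [[ 9.289e-01  3.704e-01  2.500e-03]
 [ 3.704e-01 -9.289e-01  9.000e-04]
 [ 2.600e-03  1.000e-04 -1.000e+00]] [ 0.33293268 -0.65092913 -2.852837  ] [-0.06603939  0.03597959 -0.06105254]
```

View pics/w6.png

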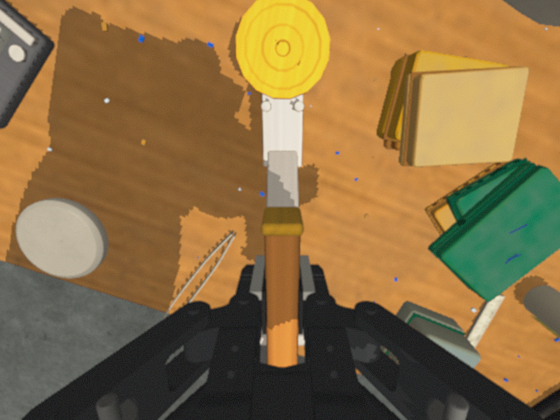

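View pics/s6.png

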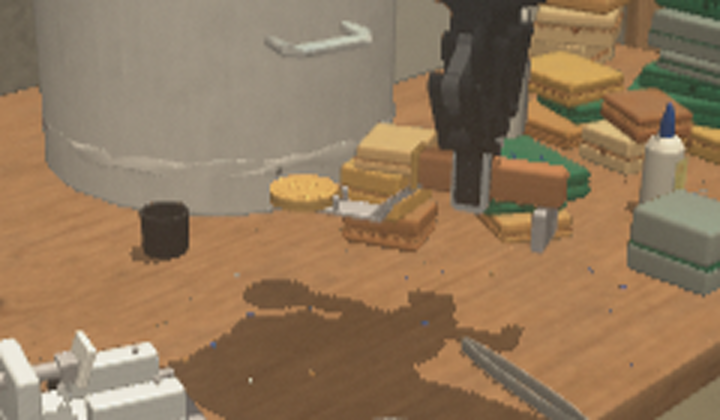

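The paddle is rigid in hand: in the wrist view the blank is still at (283,47), as before the lift. The scene view shows it level and in the air. Next I'll work out the pose in front of the nest.

```bash
cat >> h.py <<'E'
YAW=68.4
nx=np.array([np.cos(np.radians(YAW)),np.sin(np.radians(YAW)),0]); ny=np.array([-nx[1],nx[0],0])
SEAT=np.array([.4843,.3930,.040])
E
python3 - <<'E'
from h import *
r=cam("wrist"); tp,tr,s=tool()
dz=tp[2]-.0182
i=r["pixels"]
hsv=cv2.cvtColor(i,cv2.COLOR_BGR2HSV); m=cv2.inRange(hsv,(22,150,120),(35,255,255)); m[105:]=0; m[:,:230]=0;m[:,340:]=0
c=max(cv2.findContours(m,0,1)[0],key=cv2.contourArea); print(cv2.boundingRect(c),cv2.fitEllipse(c))
(u,v)=283.2,47.5
b=onz(r,u,v,.011+dz); p=onz(r,283.3,104.5,.012+dz)
print("blank in tool",tr.inv().apply(b-tp),"posts",tr.inv().apply(p-tp))
for d in(.06,):
  bt=tr.inv().apply(b-tp); target=SEAT-d*nx
  D=down(YAW); tgt=target-D.apply([bt[0],bt[1],0]); tgt[2]=tp[2]
  delta(tgt,YAW); print(tgt)
E
```

```text
(237, 0, 93, 98) ((282.5736389160156, 46.41590118408203), (93.36894226074219, 100.6794662475586), 0.33918583393096924)
blank in tool [1.10217736e-01 1.30637467e-05 7.47085153e-03] posts [8.57051101e-02 7.23201946e-05 6.41062046e-03]
t 6.42 pos [0.4435 0.1501 0.0778] -> dcm [ 1.1  -8.68  0.  ] w [  0.1  -0.1 -46.7]
[0.42162653 0.23474036 0.07784849]
```

```bash
python3 -m inch '[{"dx":0.03,"dy":-0.26,"dz":0,"wx":0,"wy":0,"wz":-1.4},{"dx":0.11,"dy":-0.87,"dz":0,"wx":0,"wy":0,"wz":-4.7},{"dx":0.24,"dy":-1.9,"dz":0,"wx":0,"wy":0,"wz":-10.3},{"dx":0.4,"dy":-3.1,"dz":0,"wx":0,"wy":0,"wz":-16.8},{"dx":0.55,"dy":-4.34,"dz":0,"wx":0,"wy":0,"wz":-23.4},{"dx":0.7,"dy":-5.55,"dz":0,"wx":0,"wy":0,"wz":-29.9},{"dx":0.86,"dy":-6.77,"dz":0,"wx":0,"wy":0,"wz":-36.4},{"dx":1,"dy":-7.8,"dz":0,"wx":0,"wy":0,"wz":-42},{"dx":1.07,"dy":-8.4,"dz":0,"wx":0,"wy":0,"wz":-45.3},{"dx":1.1,"dy":-8.68,"dz":0,"wx":0.1,"wy":-0.1,"wz":-46.7}]'; python3 - <<'E'
from h import *
w=cam("wrist"); cv2.imwrite("pics/w7.png",w["pixels"])
tp,tr,s=tool();print(tr.as_matrix().round(4));delta([.42163,.23474,.0778],YAW)
E
```

```text
t: 7.68
tool_pos: [0.4214, 0.2351, 0.0777]
tool_rot: [-0.0, 0.826, 0.563, 0.0]
ft_force: [0.2, -0.4, -1.7]
finger_gap: 0.0148
[[ 3.651e-01  9.310e-01 -5.000e-04]
 [ 9.310e-01 -3.651e-01  9.000e-04]
 [ 6.000e-04 -8.000e-04 -1.000e+00]]
t 7.72 pos [0.4214 0.2352 0.0777] -> dcm [-0.04  0.04 -0.01] w [-0.  -0.   0.2]
```

View pics/w7.png

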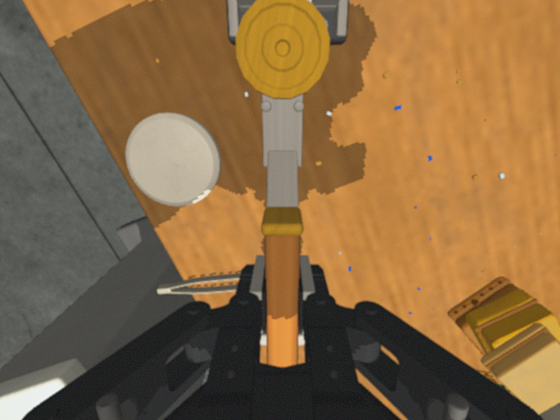

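```bash
python3 - <<'E'
from h import *
tp,tr,st=tool()
b=tp+tr.apply([.1102,0,.0182-.011])
pins=[SEAT-.016*nx+s*.018*ny+[0,0,.004] for s in(1,-1)]
cor=[SEAT-.028*nx+s*.0135*ny for s in(1,-1)]
for n,box in(("top",(160,180,300,300)),("scene",(160,170,360,310))):
  r=cam(n); i=cv2.resize(r["pixels"][box[1]:box[3],box[0]:box[2]],None,fx=(5 if n=="top" else 4),fy=(5 if n=="top" else 4),interpolation=cv2.INTER_CUBIC); k=5 if n=="top" else 4
  cv2.imwrite(f"pics/{n}8r.png",i.copy())
  for p,c in [(b,(255,0,0))]+[(p,(0,0,255)) for p in pins]+[(p,(0,255,0)) for p in cor]:
    u,v=(proj(r,p)[0]-box[:2]+.5)*k-.5; cv2.drawMarker(i,(int(round(u)),int(round(v))),c,cv2.MARKER_CROSS,14,1)
  cv2.imwrite(f"pics/{n}8.png",i)
E
```

```text
(no output)
```

View pics/top8.png

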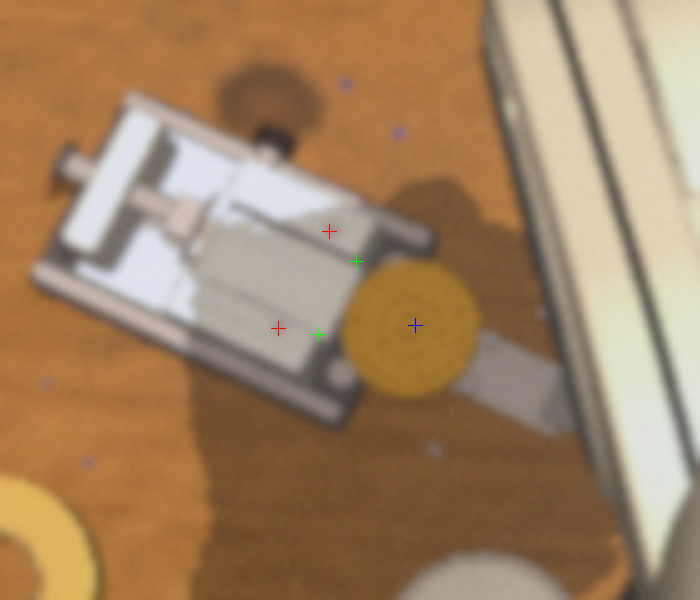

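View pics/scene8.png

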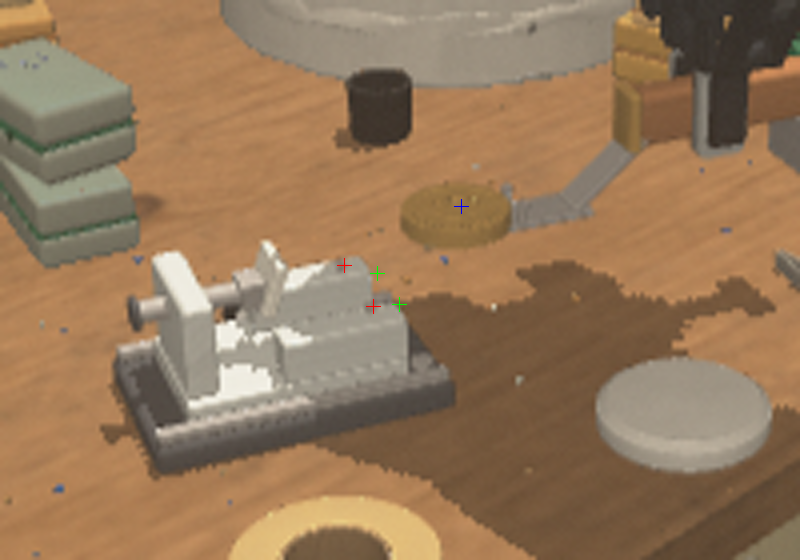

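```bash
python3 - <<'E'
from h import *
i=cv2.imread("pics/scene0.png");crop(i,185,225,275,285,8,"s0n.png")
i=cv2.imread("pics/top0.png");crop(i,185,205,245,260,12,"t0n.png")
tp,tr,st=tool()
T=np.linspace(0,2*np.pi,200)
c=tp+tr.apply([.1102,0,0])
for n in("top","scene"):
  r=cam(n); hsv=cv2.cvtColor(r["pixels"],cv2.COLOR_BGR2HSV); m=cv2.inRange(hsv,(15,120,60),(35,255,255))
  # brass mask by region net
  d=robot.regions_of(n,"blank")[0]["region"]
  ys,xs=np.nonzero(d)
  poly=np.vstack([c+np.c_[.022*np.cos(T),.022*np.sin(T),0*T]+[0,0,-.0182+z] for z in(.003,.011)])
  h=cv2.convexHull(proj(r,poly).astype(np.float32))
  M=cv2.moments(h); 
  print(n,"seen c",xs.mean(),ys.mean(),len(xs),xs.min(),xs.max(),ys.min(),ys.max(),"pred",M["m10"]/M["m00"],M["m01"]/M["m00"],M["m00"],h[:,0].min(0),h[:,0].max(0))
  k=8; bx=h[:,0].min(0).astype(int)-6
  cc=r["pixels"][bx[1]:bx[1]+50,bx[0]:bx[0]+50]; cv2.imwrite(f"pics/b{n}.png",cv2.polylines(cv2.resize(cc,None,fx=k,fy=k,interpolation=cv2.INTER_NEAREST),[np.int32((h[:,0]-bx+.5)*k)],True,(255,0,0),1))
cv2.imwrite("pics/bb.png",cv2.hconcat([cv2.imread("pics/btop.png"),cv2.imread("pics/bscene.png")]))
E
```

```text
top seen c 242.2027027027027 245.32601351351352 592 229 255 232 259 pred 243.12458049461938 244.7411652469247 622.0346590008121 [229.03227 230.64977] [257.1515  258.85635]
scene seen c 273.84303797468357 223.20759493670886 395 260 287 215 231 pred 274.99873221937025 223.3589320206767 396.6356635687407 [261.06406 214.87032] [288.87372 231.87747]
```

View pics/bb.png

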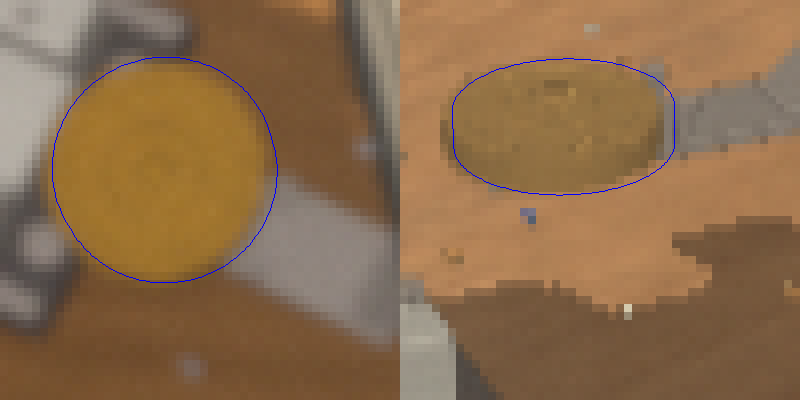

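View pics/s0n.png

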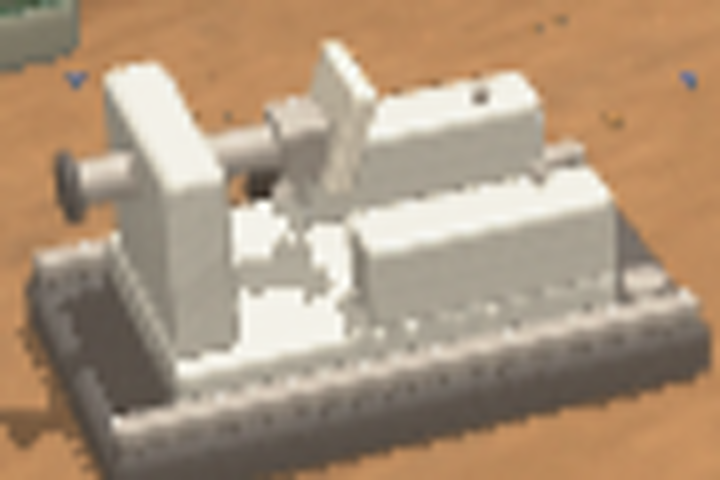

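View pics/t0n.png

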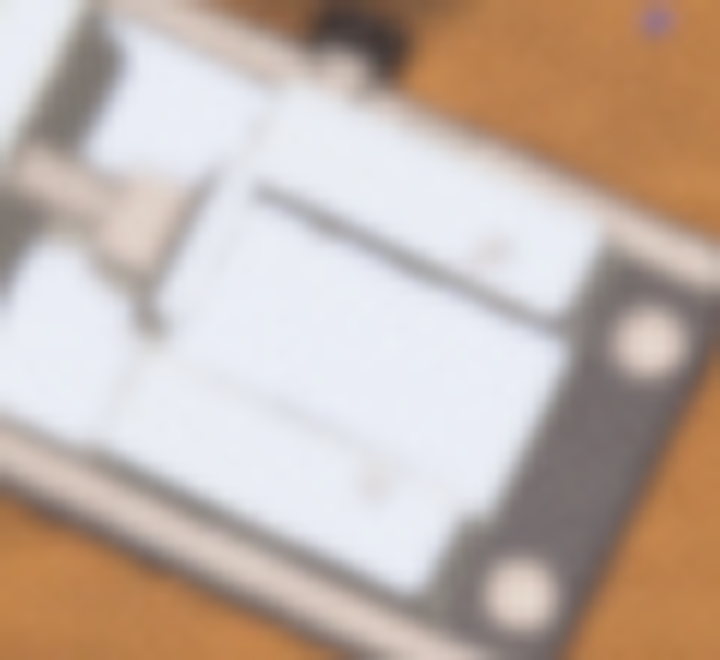

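```bash
python3 - <<'E'
from h import *
i=cv2.imread("pics/w7.png");crop(i,215,0,365,110,5,"w7n.png")
E
```

```text
(no output)
```

View pics/w7n.png

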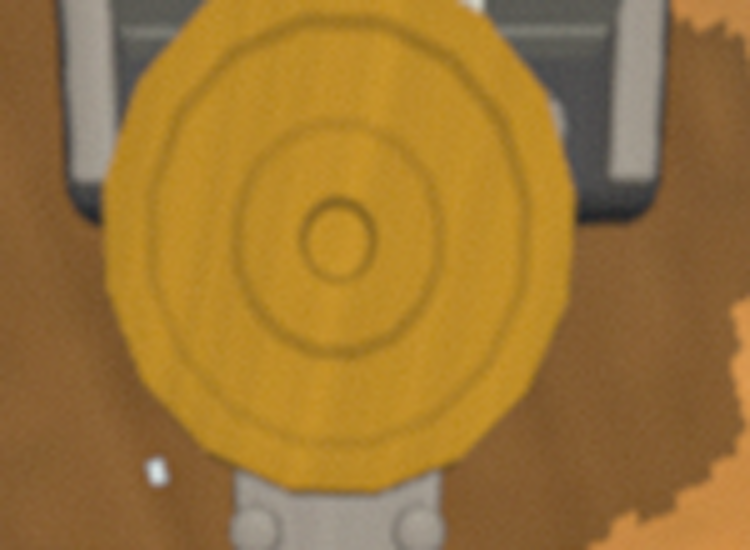

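```bash
python3 - <<'E'
from h import *
r=cam("wrist")
g=lambda a,b,z:onz(r,215+(a+.5)/5-.5,(b+.5)/5-.5,z)
for z in(.01,.014,.018,.022):
  l=g(69,150,z);q=g(660,150,z);m=(l+q)/2
  print(z,np.linalg.norm(l-q),(m-SEAT)@ny*1000,(m-SEAT)@nx*1000, np.degrees(np.arctan2(*(q-l)[1::-1]))+90)
# w2
T=np.array([[0.9038,-0.405,-0.1385,0.4554],[-0.428,-0.8554,-0.2916,0.3382],[-0.0004,0.3228,-0.9465,0.3015],[0,0,0,1]])
r2=dict(r);r2["world_from_camera"]=T
h=lambda a,b,z:onz(r2,235+(a+.5)/7-.5,(b+.5)/7-.5,z)
for z in(.01,.014,.018,.022):
  l=h(106,640,z);q=h(663,605,z);m=(l+q)/2
  print(z,np.linalg.norm(l-q),(m-SEAT)@ny*1000,(m-SEAT)@nx*1000, np.degrees(np.arctan2(*(q-l)[1::-1]))+90)
for a,b,c,d,z in((218,378,535,352,.044),(255,490,505,465,.04),(229,592,538,570,.015)):
  m=(h(a,b,z)+h(c,d,z))/2;print((m-SEAT)@ny*1000,(m-SEAT)@nx*1000)
tp,tr,s=tool();b=tp+tr.apply([.1102,0,0]);print("blank",(b-SEAT)@ny*1000,(b-SEAT)@nx*1000,tp)
E
```

```text
0.01 0.07459499817651434 -2.6032374657165436 -38.05091318559636 68.35360289600018
0.014 0.0731743537572789 -2.5365720655721757 -38.99656487734123 68.3536028960002
0.018 0.07175370933804354 -2.4699066654278283 -39.942216569086156 68.35360289600018
0.022 0.07033306491880816 -2.403241265283503 -40.887868260831134 68.35360289600021
0.01 0.07397205771944869 -1.4608185141922332 -41.35604531801641 67.98081961244387
0.014 0.07295700375417329 -1.348871571218125 -41.63370577333366 67.98081961244387
0.018 0.0719419497888978 -1.2369246282439328 -41.911366228651 67.98081961244388
0.022 0.0709268958236223 -1.1249776852697722 -42.18902668396826 67.98081961244384
-1.1871140972840628 -16.852991697777256
-1.0457585393486648 -27.82896507418677
-1.5365501028134299 -36.73721562469099
blank -0.09622277978345394 -60.12360182940007 [0.42169804 0.23459822 0.07788786]
```

```bash
python3 - <<'E'
from h import *
r=cam("wrist");print(np.round(r["world_from_camera"],5).tolist(),tool()[0]); cv2.imwrite("pics/w9.png",r["pixels"])
i=r["pixels"];crop(i,215,0,365,60,5,"w9n.png")
g=cv2.cvtColor(i,cv2.COLOR_BGR2GRAY)
for v in (15,22,28): print(v,g[v,222:236],g[v,338:354])
t=cam("top");cv2.imwrite("pics/t9.png",t["pixels"]);crop(t["pixels"],180,200,280,270,8,"t9n.png")
E
```

```text
[[0.92953, -0.34916, -0.11858, 0.45117], [-0.36875, -0.88035, -0.29836, 0.3118], [-0.00022, 0.32106, -0.94706, 0.22005], [0.0, 0.0, 0.0, 1.0]] [0.4216766  0.23460597 0.07789585]
15 [ 99  99  95  79  80 113 137 146 150 151 154 157 158 142] [155 158 154 153 154 151 140 107  77  84  93  96  99  96  99 100]
22 [ 96  99  97  81  75 110 138 145 151 154 154 158 158 149] [153 157 155 153 153 152 135 100  84  90  92  95  93  95  99  98]
28 [ 96  99  96  90  77  91 125 144 148 152 154 156 159 155] [156 155 155 154 153 148 119  85  83  93  96  93  92  92  95  97]
```

View pics/w9n.png

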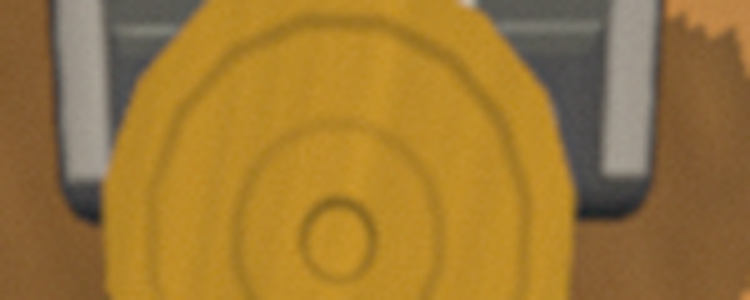

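View pics/t9n.png

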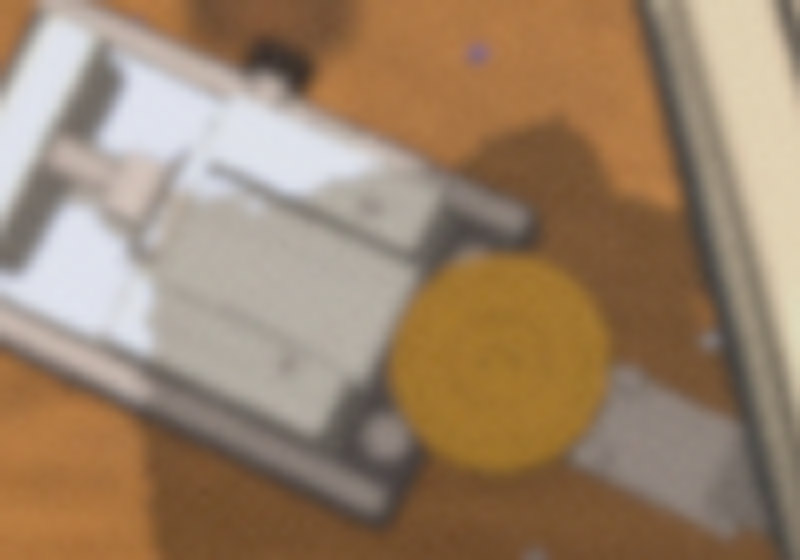

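```bash
python3 - <<'E'
from h import *
t=cam("top");r=cam("wrist");tp,tr,s=tool();o=tp.copy()
ty=lambda p:(p-o)@ny*1000; tx=lambda p:(p-o)@nx*1000
g=lambda a,b,z:onz(t,180+(a+.5)/8-.5,200+(b+.5)/8-.5,z)
zb=tp[2]-.0182+.011
for n,p in (("pinmid",(g(370,206,.044)+g(288,362,.044))/2),("pinvec",None),("blank",g(498,361,zb)),("blankBottomHull",g(499,363,zb-.004)),("blade",(g(575,458,zb-.008)+g(630,372,zb+.001))/2)):
  if p is not None: print(n,ty(p),tx(p))
d=g(370,206,.044)-g(288,362,.044);print(np.linalg.norm(d),np.degrees(np.arctan2(d[1],d[0]))+90)
for z in(.012,.02): 
  m=(onz(r,227,22,z)+onz(r,344.7,22,z))/2; print("wrist bed",z,ty(m),tx(m),np.linalg.norm(onz(r,227,22,z)-onz(r,344.7,22,z)))
b=onz(r,283,47.3,zb);print("wrist blank",ty(b),tx(b)); b=onz(r,283.1,104.5,zb+.001);print("wrist posts",ty(b),tx(b))
print(tr.as_euler("zyx",degrees=True))
E
```

```text
pinmid -0.9260326158782797 154.02177522711375
blank 1.5146948807596856 111.59314305982409
blankBottomHull 1.29420585434708 111.84031594073583
blade 1.7094625230043488 88.63821458249924
0.036217978745725625 68.35562091961128
wrist bed 0.012 -1.3948477979544962 135.9368264993548 0.07305080039047136
wrist bed 0.02 -1.3022933693312957 133.8868857163313 0.07024206789342974
wrist blank 0.5451499416906462 110.90984832451832
wrist posts 0.4808908955136354 86.35556901715296
[-6.84248301e+01 -3.16369081e-03 -1.79948470e+02]
```

```bash
python3 -m inch '[{"dx":0.1,"dy":0.05,"dz":0.2,"wx":0,"wy":0,"wz":0},{"dx":0.4,"dy":0.12,"dz":0.5,"wx":0,"wy":0,"wz":0},{"dx":0.9,"dy":0.21,"dz":0.9,"wx":0,"wy":0,"wz":0},{"dx":1.5,"dy":0.21,"dz":1.2,"wx":0,"wy":0,"wz":0},{"dx":2.2,"dy":0.21,"dz":1.4,"wx":0,"wy":0,"wz":0},{"dx":2.9,"dy":0.21,"dz":1.5,"wx":0,"wy":0,"wz":0},{"dx":3.5,"dy":0.21,"dz":1.56,"wx":0,"wy":0,"wz":0},{"dx":3.9,"dy":0.21,"dz":1.56,"wx":0,"wy":0,"wz":0},{"dx":4,"dy":0.21,"dz":1.56,"wx":0,"wy":0,"wz":0},{"dx":4,"dy":0.21,"dz":1.56,"wx":0,"wy":0,"wz":0}]'; python3 - <<'E'
from h import *
t=cam("top");crop(t["pixels"],170,190,270,265,8,"t10.png");s=cam("scene");crop(s["pixels"],185,195,325,285,5,"s10.png");w=cam("wrist");crop(w["pixels"],215,0,365,110,5,"w10.png")
tp,tr,st=tool();print(tp,tr.as_matrix().round(4),st["ft_force"],"dist to seat est",58.5-(tp-[.42168,.23461,0])@nx*1000)
E
```

```text
t: 9.52
tool_pos: [0.4383, 0.2711, 0.0624]
tool_rot: [-0.0, 0.827, 0.562, 0.0]
ft_force: [-0.3, 0.5, -2.3]
finger_gap: 0.0145
[0.43824818 0.27096741 0.06237078] [[ 3.679e-01  9.299e-01 -0.000e+00]
 [ 9.299e-01 -3.679e-01  8.000e-04]
 [ 8.000e-04 -3.000e-04 -1.000e+00]] [-0.42728162 -0.46460743 -2.85740343] dist to seat est 18.596584581076563
```

View pics/t10.png

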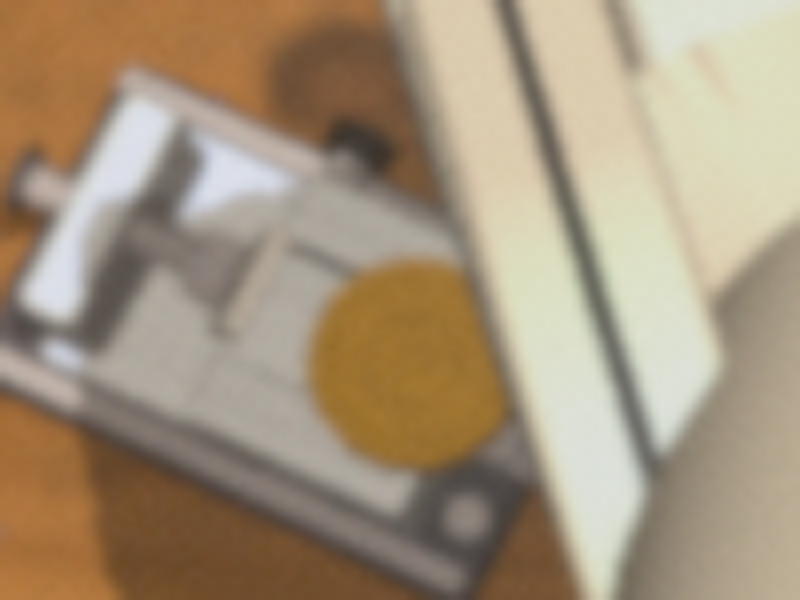

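View pics/s10.png

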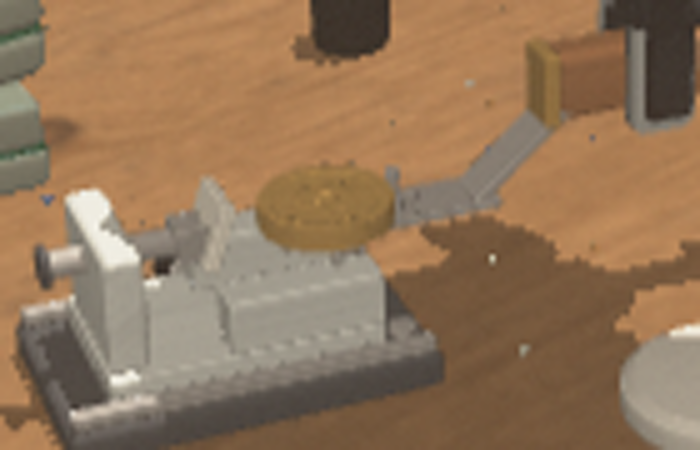

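View pics/w10.png

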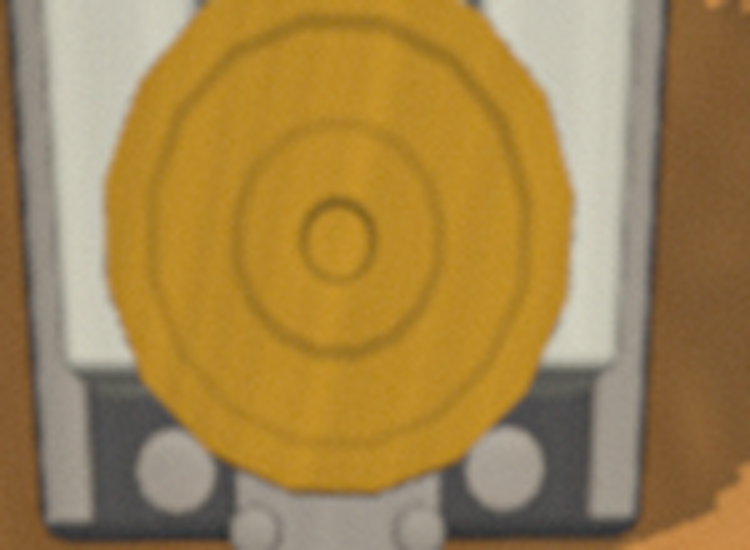

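The wrist view shows good centring. Blank is at column 339, rails' outer edges at 52 and 625 level with it (middle 338.5), blade middle at 338.5. The scene view shows the blank above the rails, short of the nose. I'll advance slowly and watch the force.

```bash
cat > f.py <<'E'
from h import *
tp,tr,s=tool();print(tp.round(4),"x_origin_rel_seat",round(-20.1+(tp-[.43825,.27097,0])@nx*1000,2),"lat",round((tp-[.43825,.27097,0])@ny*1000,2),"fx",round(np.array(s["ft_force"])@nx,2),"fz",round(s["ft_force"][2],2),"tz",tr.as_matrix()[:,0].round(4),s["t"])
E
python3 f.py; python3 -m inch '[{"dx":0.2,"dy":0,"dz":0,"wx":0,"wy":0,"wz":0},{"dx":0.45,"dy":0,"dz":0,"wx":0,"wy":0,"wz":0},{"dx":0.7,"dy":0,"dz":0,"wx":0,"wy":0,"wz":0},{"dx":0.9,"dy":0,"dz":0,"wx":0,"wy":0,"wz":0},{"dx":1,"dy":0,"dz":0,"wx":0,"wy":0,"wz":0},{"dx":1,"dy":0,"dz":0,"wx":0,"wy":0,"wz":0}]'; python3 f.py;  python3 -m inch '[{"dx":0.1,"dy":0,"dz":0,"wx":0,"wy":0,"wz":0},{"dx":0.2,"dy":0,"dz":0,"wx":0,"wy":0,"wz":0},{"dx":0.2,"dy":0,"dz":0,"wx":0,"wy":0,"wz":0},{"dx":0.2,"dy":0,"dz":0,"wx":0,"wy":0,"wz":0}]'; python3 f.py;python3 -m inch '[{"dx":0.1,"dy":0,"dz":0,"wx":0,"wy":0,"wz":0},{"dx":0.2,"dy":0,"dz":0,"wx":0,"wy":0,"wz":0},{"dx":0.2,"dy":0,"dz":0,"wx":0,"wy":0,"wz":0},{"dx":0.2,"dy":0,"dz":0,"wx":0,"wy":0,"wz":0}]'; python3 f.py
```

```text
[0.4382 0.271  0.0624] x_origin_rel_seat -20.1 lat 0.0 fx -0.59 fz -2.86 tz [3.679e-01 9.299e-01 8.000e-04] 9.675
t: 10.42
tool_pos: [0.4419, 0.2803, 0.0623]
tool_rot: [-0.0, 0.827, 0.562, 0.0]
ft_force: [-0.6, 0.2, -3.3]
finger_gap: 0.0146
[0.4419 0.2803 0.0623] x_origin_rel_seat -10.04 lat 0.01 fx -0.04 fz -3.32 tz [3.678e-01 9.299e-01 7.000e-04] 10.425
t: 10.92
tool_pos: [0.4427, 0.2822, 0.0623]
tool_rot: [-0.0, 0.827, 0.562, 0.0]
ft_force: [0.8, 0.6, -2.9]
finger_gap: 0.0144
[0.4427 0.2822 0.0623] x_origin_rel_seat -8.04 lat 0.01 fx 0.84 fz -2.94 tz [3.678e-01 9.299e-01 7.000e-04] 10.925
t: 11.42
tool_pos: [0.4434, 0.284, 0.0623]
tool_rot: [-0.0, 0.827, 0.562, 0.0]
ft_force: [0.4, -0.6, -3.0]
finger_gap: 0.0144
[0.4434 0.284  0.0623] x_origin_rel_seat -6.07 lat 0.07 fx -0.39 fz -3.0 tz [3.677e-01 9.299e-01 6.000e-04] 11.425
```

```bash
for k in 1; do python3 -m inch '[{"dx":0.1,"dy":0,"dz":0,"wx":0,"wy":0,"wz":0},{"dx":0.15,"dy":0,"dz":0,"wx":0,"wy":0,"wz":0},{"dx":0.15,"dy":0,"dz":0,"wx":0,"wy":0,"wz":0}]' | tail -0; python3 f.py; done; python3 -m inch '[{"dx":0.1,"dy":0,"dz":0,"wx":0,"wy":0,"wz":0},{"dx":0.15,"dy":0,"dz":0,"wx":0,"wy":0,"wz":0},{"dx":0.15,"dy":0,"dz":0,"wx":0,"wy":0,"wz":0}]' | tail -0; python3 f.py;python3 -m inch '[{"dx":0.1,"dy":0,"dz":0,"wx":0,"wy":0,"wz":0},{"dx":0.15,"dy":0,"dz":0,"wx":0,"wy":0,"wz":0},{"dx":0.15,"dy":0,"dz":0,"wx":0,"wy":0,"wz":0}]' | tail -0; python3 f.py
python3 - <<'E'
from h import *
s=cam("scene");crop(s["pixels"],185,195,325,285,5,"s11.png");w=cam("wrist");crop(w["pixels"],215,0,365,110,5,"w11.png");t=cam("top");crop(t["pixels"],170,190,270,265,8,"t11.png")
E
```

```text
[0.4438 0.2853 0.0622] x_origin_rel_seat -4.76 lat 0.14 fx -2.29 fz -2.98 tz [3.678e-01 9.299e-01 1.000e-04] 11.8
[0.4442 0.2866 0.0621] x_origin_rel_seat -3.35 lat 0.19 fx -1.66 fz -3.3 tz [ 3.677e-01  9.299e-01 -1.000e-04] 12.175
[0.4448 0.288  0.0621] x_origin_rel_seat -1.89 lat 0.22 fx -2.61 fz -3.11 tz [ 3.677e-01  9.299e-01 -3.000e-04] 12.55Exception ignored on flushing sys.stdout:
BrokenPipeError: [Errno 32] Broken pipe
Exception ignored on flushing sys.stdout:
BrokenPipeError: [Errno 32] Broken pipe
Exception ignored on flushing sys.stdout:
BrokenPipeError: [Errno 32] Broken pipe
```

View pics/s11.png

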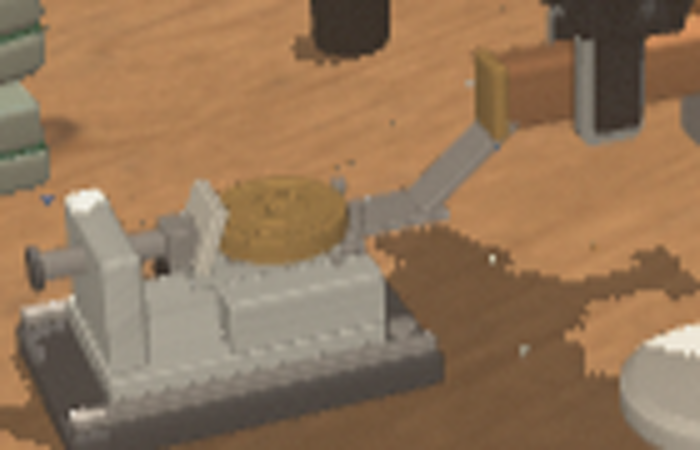

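View pics/w11.png

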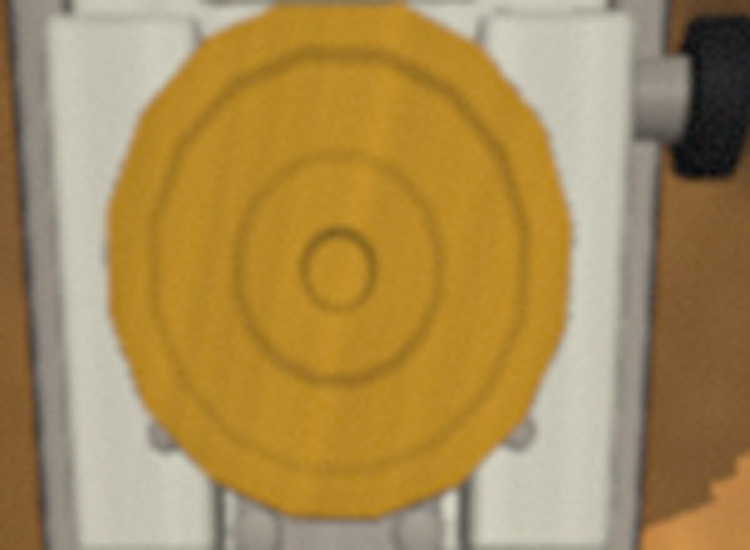

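View pics/t11.png

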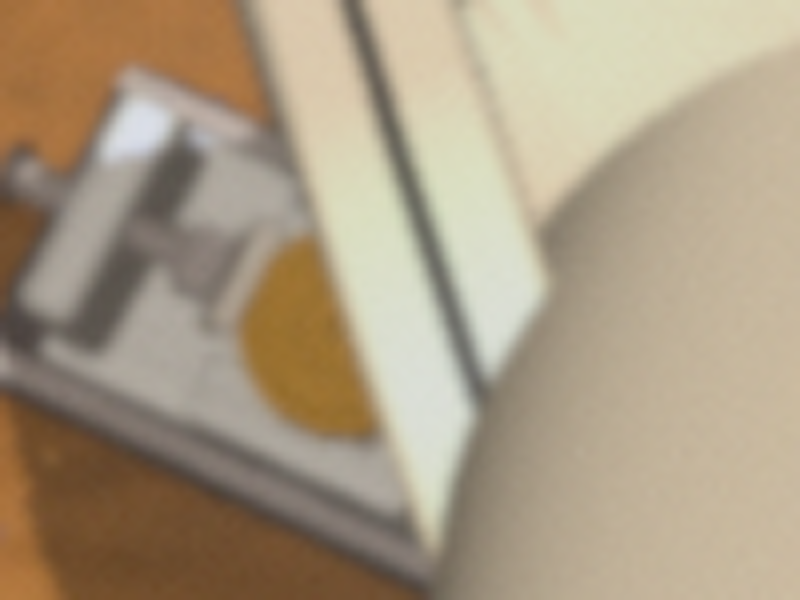

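```bash
cat > m.py <<'E'
from h import *
# tp-level measurement of blank vs pins in wrist view ; usage via crop coords (215,0,x5)
import sys
a=list(map(float,sys.argv[1:]))
r=cam("wrist");tp,tr,s=tool()
g=lambda u,v,z:onz(r,215+(u+.5)/5-.5,(v+.5)/5-.5,z)
zb=tp[2]-.0182+.011
b=g(a[0],a[1],zb);l=g(a[2],a[3],.044);q=g(a[4],a[5],.044)
X=tr.apply([1,0,0]);Y=tr.apply([0,-1,0])
print("blank from tcp",(b-tp)@X*1000,(b-tp)@Y*1000,"pins",np.linalg.norm(l-q)*1000,((l+q)/2-b)@X*1000+16,"lat",((l+q)/2-b)@Y*1000)
E
python3 m.py 339 268 165 433 518 432; python3 f.py
```

```text
blank from tcp 108.48810040174168 0.7931986798261995 pins 35.9404409839205 2.95418784256921 lat -0.26656865705991906
[0.4448 0.288  0.0621] x_origin_rel_seat -1.88 lat 0.22 fx -2.3 fz -3.67 tz [ 3.678e-01  9.299e-01 -2.000e-04] 12.75
```

```bash
python3 -m inch '[{"dx":0.08,"dy":0,"dz":0,"wx":0,"wy":0,"wz":0},{"dx":0.16,"dy":0,"dz":0,"wx":0,"wy":0,"wz":0},{"dx":0.25,"dy":0,"dz":0,"wx":0,"wy":0,"wz":0},{"dx":0.25,"dy":0,"dz":0,"wx":0,"wy":0,"wz":0},{"dx":0.25,"dy":0,"dz":0,"wx":0,"wy":0,"wz":0}]'; python3 f.py;python3 -m inch '[{"dx":0.08,"dy":0,"dz":0,"wx":0,"wy":0,"wz":0},{"dx":0.16,"dy":0,"dz":0,"wx":0,"wy":0,"wz":0},{"dx":0.25,"dy":0,"dz":0,"wx":0,"wy":0,"wz":0},{"dx":0.25,"dy":0,"dz":0,"wx":0,"wy":0,"wz":0},{"dx":0.25,"dy":0,"dz":0,"wx":0,"wy":0,"wz":0}]'; python3 f.py
python3 - <<'E'
from h import *
s=cam("scene");crop(s["pixels"],185,195,325,285,5,"s12.png");w=cam("wrist");crop(w["pixels"],215,0,365,120,5,"w12.png")
E
python3 f.py
```

```text
t: 13.38
tool_pos: [0.4456, 0.2902, 0.0621]
tool_rot: [-0.0, 0.827, 0.562, -0.0]
ft_force: [-0.4, -4.6, -4.2]
finger_gap: 0.0147
[0.4456 0.2902 0.0621] x_origin_rel_seat 0.54 lat 0.23 fx -4.4 fz -4.15 tz [ 3.678e-01  9.299e-01 -4.000e-04] 13.375
t: 14.0
tool_pos: [0.4464, 0.2925, 0.062]
tool_rot: [-0.0, 0.827, 0.562, -0.001]
ft_force: [-0.3, -4.8, -3.3]
finger_gap: 0.0151
[0.4464 0.2925 0.062 ] x_origin_rel_seat 2.89 lat 0.31 fx -4.52 fz -3.28 tz [ 3.678e-01  9.299e-01 -9.000e-04] 14.0
[0.4464 0.2924 0.062 ] x_origin_rel_seat 2.88 lat 0.31 fx -5.89 fz -3.59 tz [ 3.678e-01  9.299e-01 -9.000e-04] 14.1
```

View pics/s12.png

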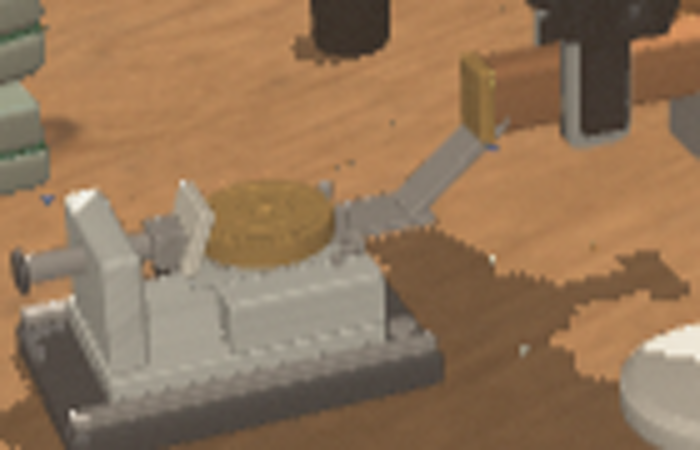

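View pics/w12.png

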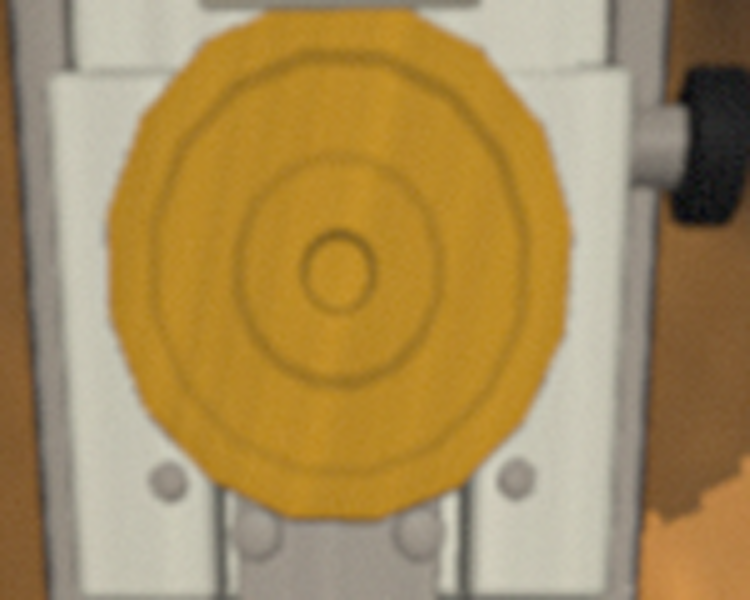

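```bash
python3 m.py 339 270 169 482 516 480
```

```text
blank from tcp 108.3275540209086 0.8011652481525335 pins 35.639046174454464 -1.4771389783387079 lat -0.3684327381742717
```

```bash
python3 -m inch '[{"dx":0.07,"dy":0,"dz":0,"wx":0,"wy":0,"wz":0},{"dx":0.08,"dy":0.03,"dz":0,"wx":0,"wy":0,"wz":0},{"dx":0.08,"dy":0.03,"dz":0.1,"wx":0,"wy":0,"wz":0},{"dx":0.08,"dy":0.03,"dz":0.2,"wx":0,"wy":0,"wz":0},{"dx":0.08,"dy":0.03,"dz":0.3,"wx":0,"wy":0,"wz":0},{"dx":0.08,"dy":0.03,"dz":0.4,"wx":0,"wy":0,"wz":0},{"dx":0.08,"dy":0.03,"dz":0.4,"wx":0,"wy":0,"wz":0}]'; python3 f.py
python3 - <<'E'
from h import *
s=cam("scene");crop(s["pixels"],185,195,325,285,5,"s13.png");w=cam("wrist");crop(w["pixels"],215,0,365,120,5,"w13.png")
E
```

```text
t: 15.02
tool_pos: [0.4469, 0.293, 0.0578]
tool_rot: [-0.0, 0.827, 0.562, -0.001]
ft_force: [-1.1, -5.0, -3.9]
finger_gap: 0.0145
[0.4469 0.293  0.0578] x_origin_rel_seat 3.56 lat 0.08 fx -5.07 fz -3.87 tz [ 0.3678  0.9299 -0.0012] 15.025
```

View pics/s13.png

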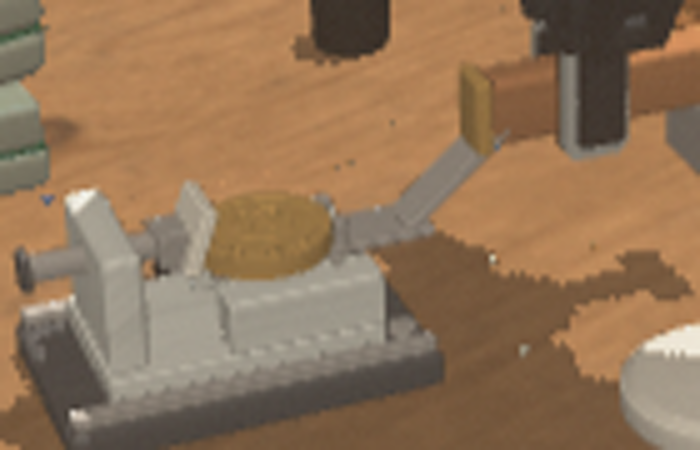

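View pics/w13.png

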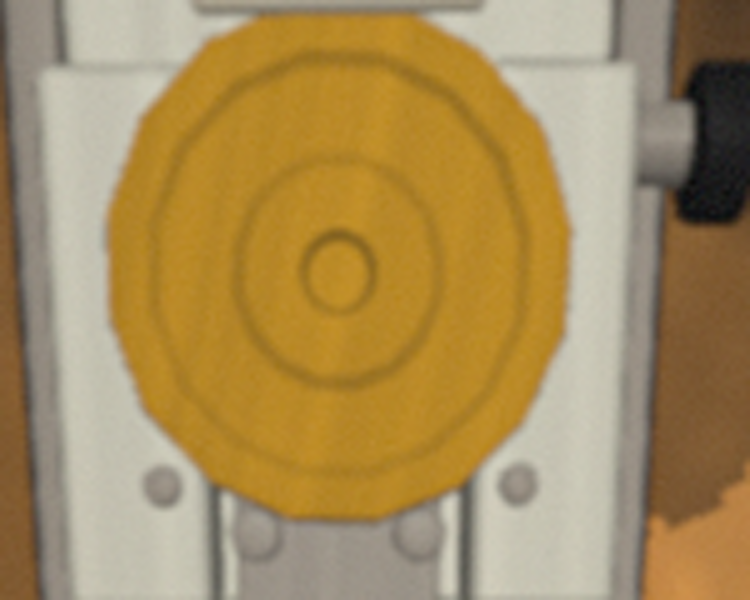

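The blank's underside is now at about z 42.6, below the pin tops. Pins at (163,487) and (517,485) clear its rim, and it lies flat. Lowering further.

```bash
python3 -m inch '[{"dx":0,"dy":0,"dz":0.1,"wx":0,"wy":0,"wz":0},{"dx":0,"dy":0,"dz":0.2,"wx":0,"wy":0,"wz":0},{"dx":0,"dy":0,"dz":0.3,"wx":0,"wy":0,"wz":0},{"dx":0,"dy":0,"dz":0.4,"wx":0,"wy":0,"wz":0},{"dx":0,"dy":0,"dz":0.5,"wx":0,"wy":0,"wz":0},{"dx":0,"dy":0,"dz":0.6,"wx":0,"wy":0,"wz":0},{"dx":0,"dy":0,"dz":0.6,"wx":0,"wy":0,"wz":0}]'; python3 f.py
python3 - <<'E'
from h import *
s=cam("scene");crop(s["pixels"],185,195,325,285,5,"s14.png");w=cam("wrist");crop(w["pixels"],215,0,365,120,5,"w14.png")
E
```

```text
t: 16.0
tool_pos: [0.4471, 0.2929, 0.0524]
tool_rot: [0.0, 0.827, 0.562, -0.0]
ft_force: [-2.1, -6.7, 2.1]
finger_gap: 0.0147
[0.4471 0.2929 0.0524] x_origin_rel_seat 3.54 lat -0.13 fx -6.99 fz 2.06 tz [ 3.679e-01  9.299e-01 -9.000e-04] 16.0
```

View pics/s14.png

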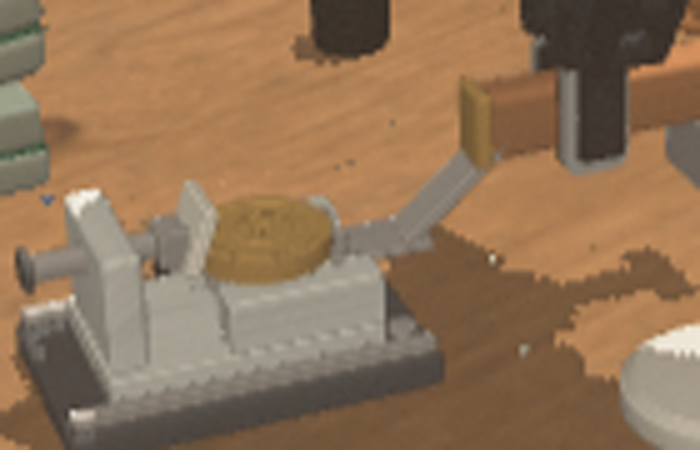

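View pics/w14.png

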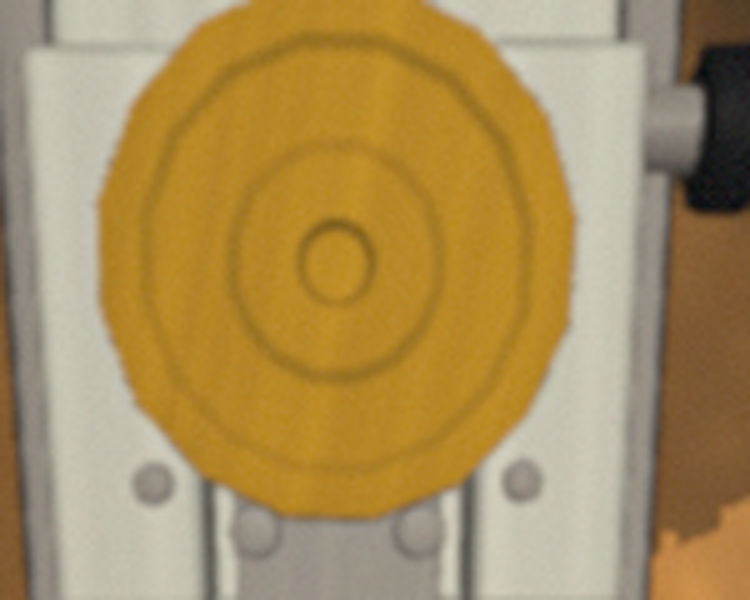

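The force went from fz -3.9 to +2.1 and the blank looks slightly changed in the wrist view. Before going on I'll fit its pose from the picture.

```bash
cat > fit.py <<'E'
from h import *
from scipy.optimize import least_squares
import sys
def run(save=None):
    r=cam("wrist");tp,tr,s=tool();i=r["pixels"]
    if save: crop(i,215,0,365,120,5,save)
    hsv=cv2.cvtColor(i,cv2.COLOR_BGR2HSV); m=cv2.inRange(hsv,(15,130,60),(35,255,255)); m[125:]=0;m[:,:225]=0;m[:,345:]=0
    c=max(cv2.findContours(m,cv2.RETR_EXTERNAL,cv2.CHAIN_APPROX_NONE)[0],key=cv2.contourArea)[:,0].astype(float)
    c=c[c[:,1]>2]
    th=np.linspace(0,2*np.pi,240,endpoint=False); circ=np.c_[np.cos(th),np.sin(th),0*th]*.022
    X=np.r_[nx];Y=ny
    def hull(p):
        rot=R.from_rotvec(p[3]*X+p[4]*Y); b=SEAT+p[0]*nx+p[1]*ny+[0,0,p[2]]
        pts=np.vstack([rot.apply(circ)+b,rot.apply(circ+[0,0,.008])+b])
        return cv2.convexHull(proj(r,pts).astype(np.float32))
    def res(p):
        h=hull(p); return [cv2.pointPolygonTest(h,(float(a),float(b)),True)-.5 for a,b in c]
    # fit
    best=least_squares(res,[0,0,0,0,0],x_scale=[.001,.001,.001,.02,.02],diff_step=1e-3,loss="soft_l1",f_scale=.5) if False else None
    from scipy.optimize import minimize
    sc=np.array([.002,.002,.002,.03,.03])
    f=lambda q: np.mean(np.minimum(np.abs(res(q*sc)),2))
    b=minimize(f,np.array([1.,0,0,0,0]),method="Nelder-Mead",options=dict(maxiter=1500,xatol=1e-3,fatol=1e-5,initial_simplex=np.vstack([[1,0,0,0,0],np.array([1.,0,0,0,0])+np.eye(5)])))
    print("mm along,lat,dz,tilt deg about nx,ny",(b.x*sc*[1e3,1e3,1e3,57.3,57.3]).round(2),"cost",b.fun,len(c),"t",s["t"])
if __name__=="__main__": run(*sys.argv[1:])
E
python3 fit.py; python3 f.py; python3 - <<'E'
from h import *
w=cam("wrist")
s=cam("scene");crop(s["pixels"],215,225,275,265,12,"s15.png")
E
```

```text
mm along,lat,dz,tilt deg about nx,ny [ 2.26 -1.21 -4.42 -0.59  1.86] cost 0.3470455089138095 243 t 16.15
[0.4471 0.2929 0.0523] x_origin_rel_seat 3.51 lat -0.14 fx -8.11 fz 1.36 tz [ 3.680e-01  9.298e-01 -9.000e-04] 16.15
```

View pics/s15.png

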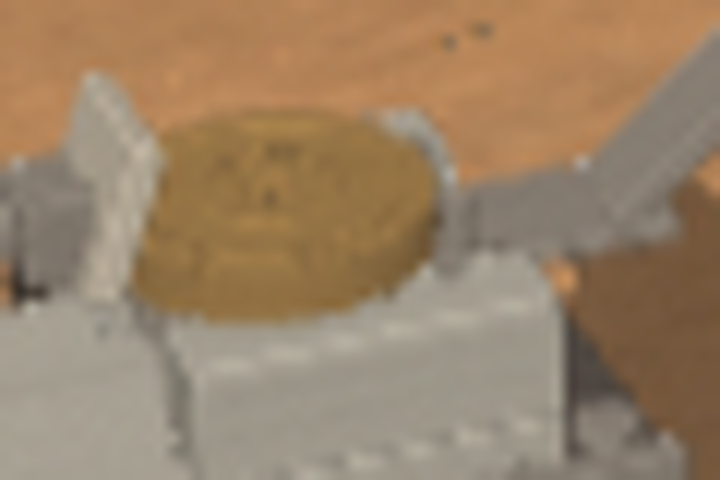

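```bash
python3 -m inch '[{"dx":-0.07,"dy":0,"dz":0,"wx":0,"wy":0,"wz":0},{"dx":-0.15,"dy":0,"dz":0,"wx":0,"wy":0,"wz":0},{"dx":-0.25,"dy":0,"dz":0,"wx":0,"wy":0,"wz":0},{"dx":-0.35,"dy":0,"dz":0,"wx":0,"wy":0,"wz":0},{"dx":-0.35,"dy":0,"dz":0,"wx":0,"wy":0,"wz":0}]'; python3 f.py; python3 fit.py w16.png; python3 - <<'E'
from h import *
s=cam("scene");crop(s["pixels"],215,225,275,265,12,"s16.png")
E
```

```text
t: 16.88
tool_pos: [0.4461, 0.2899, 0.0525]
tool_rot: [-0.0, 0.827, 0.562, 0.0]
ft_force: [0.1, -0.2, -1.0]
finger_gap: 0.0144
[0.4461 0.2899 0.0525] x_origin_rel_seat 0.44 lat -0.35 fx -0.13 fz -1.05 tz [3.680e-01 9.298e-01 1.000e-04] 16.875
mm along,lat,dz,tilt deg about nx,ny [ 0.33 -1.05 -5.    2.32 -6.56] cost 0.3218816522300021 241 t 16.925
```

View pics/s16.png

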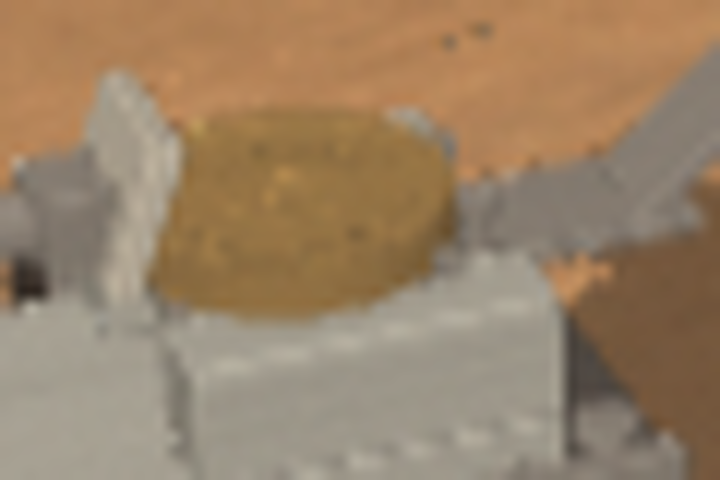

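View pics/w16.png

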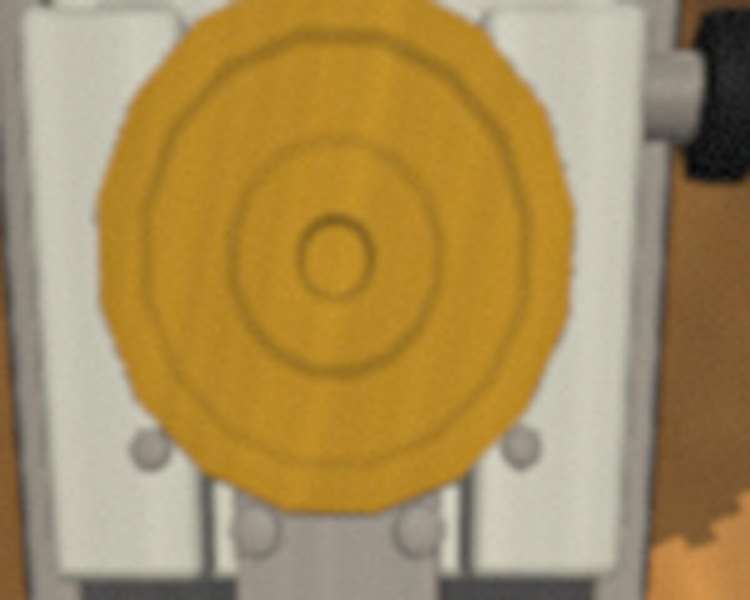

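```bash
python3 -m inch '[{"dx":-0.15,"dy":-0.03,"dz":0.1,"wx":0,"wy":0,"wz":0},{"dx":-0.3,"dy":-0.03,"dz":0.25,"wx":0,"wy":0,"wz":0},{"dx":-0.3,"dy":-0.03,"dz":0.4,"wx":0,"wy":0,"wz":0},{"dx":-0.3,"dy":-0.03,"dz":0.55,"wx":0,"wy":0,"wz":0},{"dx":-0.3,"dy":-0.03,"dz":0.55,"wx":0,"wy":0,"wz":0}]'; python3 f.py; python3 fit.py w17.png; python3 - <<'E'
from h import *
s=cam("scene");crop(s["pixels"],205,225,275,265,11,"s17.png")
E
```

```text
t: 17.6
tool_pos: [0.4446, 0.2872, 0.0468]
tool_rot: [-0.0, 0.827, 0.562, -0.0]
ft_force: [-0.3, 0.5, -2.4]
finger_gap: 0.0147
[0.4446 0.2872 0.0468] x_origin_rel_seat -2.7 lat 0.06 fx 0.35 fz -2.43 tz [ 3.679e-01  9.299e-01 -4.000e-04] 17.6
mm along,lat,dz,tilt deg about nx,ny [ 0.29 -1.41 -4.77 -1.03 -5.04] cost 0.330060942353902 222 t 17.65
```

View pics/s17.png

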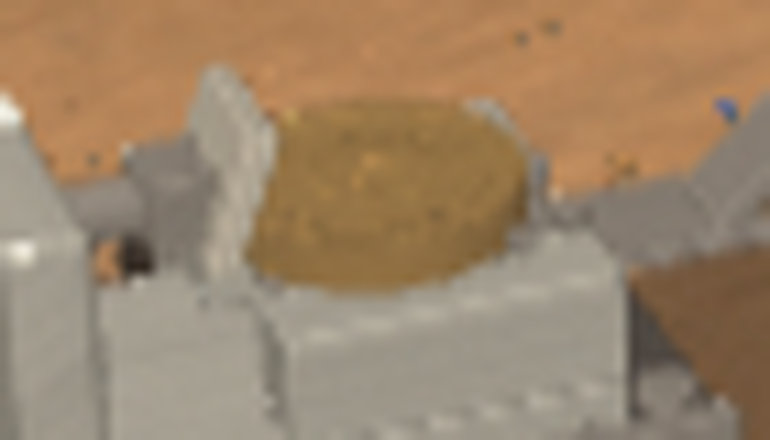

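View pics/w17.png

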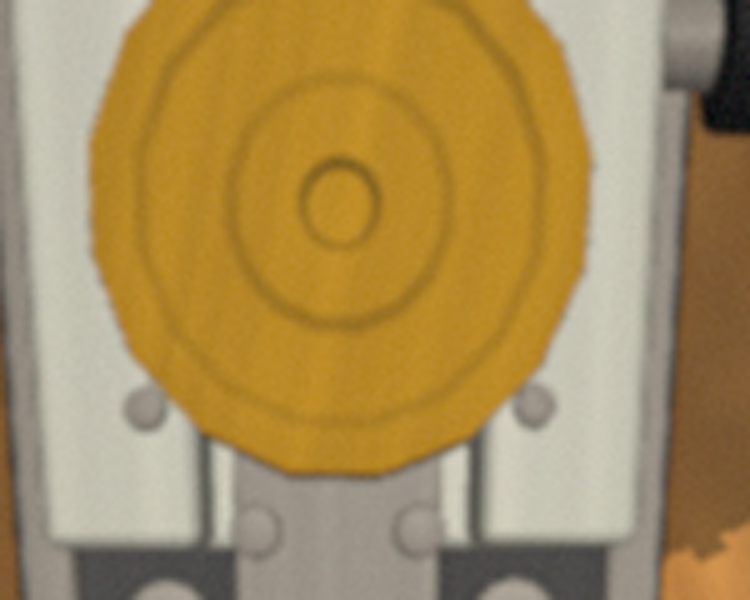

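```bash
python3 - <<'E'
from h import *
r=cam("scene")
th=np.linspace(0,2*np.pi,240,endpoint=False); circ=np.c_[np.cos(th),np.sin(th),0*th]*.022
k=12;bx=np.array([215,220]);out=[]
for tilt in(0,-5):
  im=cv2.resize(r["pixels"][220:270,215:270],None,fx=k/2*1.2,fy=k/2*1.2,interpolation=cv2.INTER_CUBIC); kk=7.2
  rot=R.from_rotvec(np.radians(tilt)*ny)
  c=SEAT+[0,0,.004]+0*nx-.0012*ny+.0012*np.array([.6975,.7165,0])
  pts=np.vstack([rot.apply(circ+[0,0,z])+c for z in(-.004,.004)])
  h=cv2.convexHull(proj(r,pts).astype(np.float32))[:,0]; print(tilt,h.min(0),h.max(0))
  top=proj(r,rot.apply(circ+[0,0,.004])+c)
  cv2.polylines(im,[np.int32((h-bx+.5)*kk)],True,(255,0,0),1);cv2.polylines(im,[np.int32((top-bx+.5)*kk)],True,(0,0,255),1);out.append(im)
cv2.imwrite("pics/s18.png",cv2.hconcat(out))
E
```

```text
0 [224.2568  233.72968] [252.68864 251.8646 ]
-5 [224.34131 234.04237] [252.69693 251.53993]
```

View pics/s18.png

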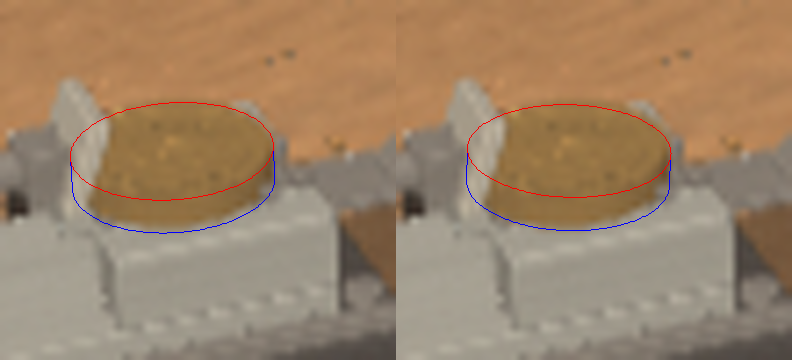

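```bash
python3 - <<'E'
from h import *
r=cam("wrist"); i=r["pixels"]; cv2.imwrite("pics/w19.png",i); crop(i,225,0,345,100,6,"w19c.png")
c=onz(r,215+340/5,201/5,.048); print("centre z48 rel seat",(c-SEAT)@nx*1e3,(c-SEAT)@ny*1e3)
th=np.linspace(0,2*np.pi,400); circ=np.c_[np.cos(th),np.sin(th),0*th]
for rad in(.022,.0097):
 for t in(-6,-3,0,3,6):
  p=proj(r,c+R.from_rotvec(np.radians(t)*ny).apply(circ*rad)); e=np.ptp(p,axis=0); print(rad,t,e.round(2),round(e[1]/e[0],3),p[:,1].min().round(2),p[:,1].max().round(2))
p=[onz(r,215+a/5,b/5,.044) for a,b in((146,408),(534,406))];print("pins rel",[((q-SEAT)@nx*1e3,(q-SEAT)@ny*1e3) for q in p])
E
```

```text
centre z48 rel seat -0.8690221909674531 -1.5304926647357266
0.022 -6 [103.03 119.3 ] 1.158 -23.88 95.42
0.022 -3 [102.96 118.37] 1.15 -22.88 95.5
0.022 0 [102.91 117.13] 1.138 -21.71 95.43
0.022 3 [102.86 115.59] 1.124 -20.38 95.21
0.022 6 [102.82 113.76] 1.106 -18.91 94.85
0.0097 -6 [45.32 52.37] 1.155 13.16 65.53
0.0097 -3 [45.32 52.01] 1.148 13.44 65.45
0.0097 0 [45.31 51.51] 1.137 13.8 65.31
0.0097 3 [45.31 50.87] 1.123 14.22 65.1
0.0097 6 [45.31 50.09] 1.106 14.72 64.81
pins rel [(np.float64(-16.750579410025555), np.float64(16.253087099274257)), (np.float64(-16.600825750427724), np.float64(-19.35560224931464))]
```

View pics/w19c.png

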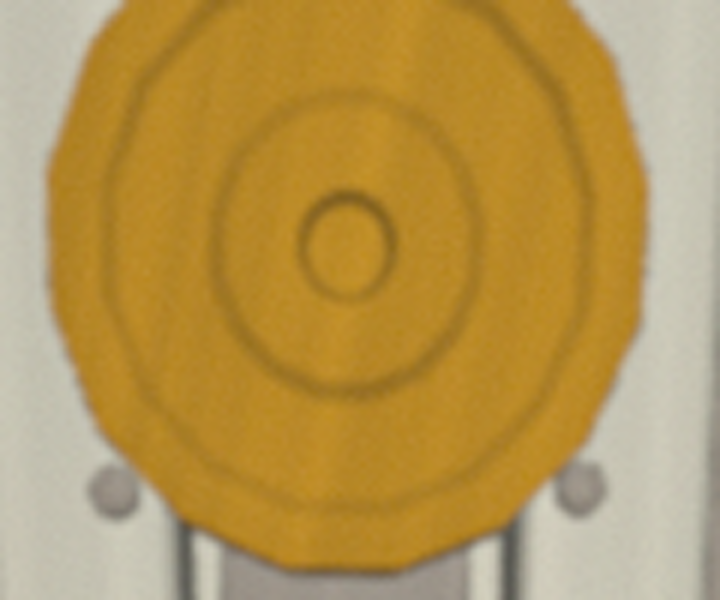

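The blank is seated: in the wrist view its centre is 15.8 mm past the pin line and level with it sideways. The ring aspect is consistent with flat, and the posts are clear. Now I draw the paddle straight out.

```bash
python3 -m inch '[{"dx":-0.3,"dy":0,"dz":0,"wx":0,"wy":0,"wz":0},{"dx":-0.9,"dy":0,"dz":0,"wx":0,"wy":0,"wz":0},{"dx":-1.8,"dy":0,"dz":0,"wx":0,"wy":0,"wz":0},{"dx":-2.8,"dy":0,"dz":0,"wx":0,"wy":0,"wz":0},{"dx":-3.8,"dy":0,"dz":0,"wx":0,"wy":0,"wz":0},{"dx":-4.8,"dy":0,"dz":0,"wx":0,"wy":0,"wz":0},{"dx":-5.8,"dy":0,"dz":0,"wx":0,"wy":0,"wz":0},{"dx":-6.8,"dy":0,"dz":0,"wx":0,"wy":0,"wz":0},{"dx":-7.5,"dy":0,"dz":0,"wx":0,"wy":0,"wz":0},{"dx":-7.5,"dy":0,"dz":0,"wx":0,"wy":0,"wz":0}]'; python3 f.py; python3 - <<'E'
from h import *
s=cam("scene");crop(s["pixels"],185,185,385,315,4,"s20.png");w=cam("wrist");cv2.imwrite("pics/w20.png",w["pixels"])
delta([.4439,.1502,.078],21.7)
E
```

```text
t: 19.05
tool_pos: [0.417, 0.2171, 0.0471]
tool_rot: [-0.0, 0.827, 0.562, -0.0]
ft_force: [-0.2, -0.2, -2.8]
finger_gap: 0.0148
[0.417  0.2171 0.0471] x_origin_rel_seat -78.01 lat -0.07 fx -0.22 fz -2.78 tz [ 3.685e-01  9.296e-01 -1.000e-04] 19.05
t 19.15 pos [0.4173 0.2176 0.0471] -> dcm [-5.28  4.95 -3.09] w [-0.  -0.  46.7]
```

View pics/s20.png

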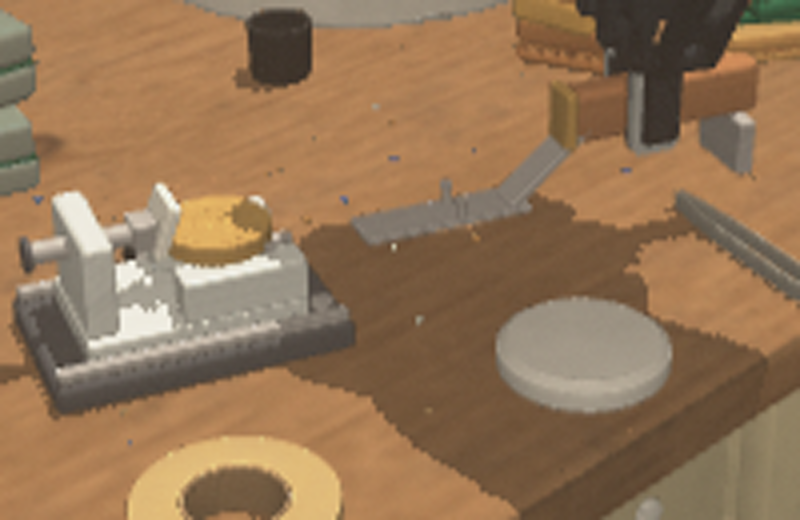

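View pics/w20.png

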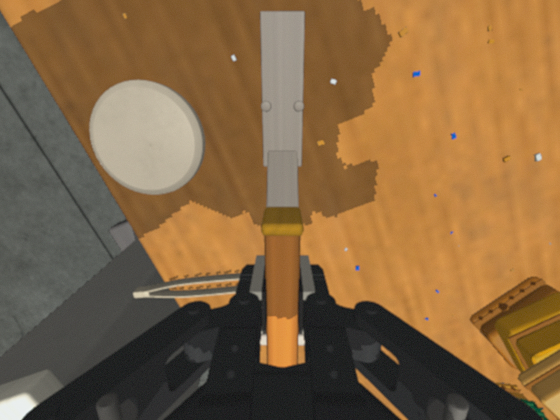

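The blank sits in the nest at (218,228) of the scene crop, held by the nose, and the paddle is clear of the bed. I'll return it to its old spot.

```bash
python3 -m inch '[{"dx":-0.3,"dy":0.3,"dz":-1,"wx":0,"wy":0,"wz":0},{"dx":-0.8,"dy":0.8,"dz":-2,"wx":0,"wy":0,"wz":7},{"dx":-1.5,"dy":1.4,"dz":-3,"wx":0,"wy":0,"wz":15},{"dx":-2.5,"dy":2.3,"dz":-3.1,"wx":0,"wy":0,"wz":24},{"dx":-3.5,"dy":3.3,"dz":-3.1,"wx":0,"wy":0,"wz":33},{"dx":-4.4,"dy":4.2,"dz":-3.1,"wx":0,"wy":0,"wz":41},{"dx":-5.28,"dy":4.95,"dz":-3.1,"wx":0,"wy":0,"wz":46.7},{"dx":-5.28,"dy":4.95,"dz":-3.1,"wx":0,"wy":0,"wz":46.7},{"dx":-5.28,"dy":4.95,"dz":-3.1,"wx":0,"wy":0,"wz":46.7}]'; python3 - <<'E'
from h import *
r=cam("scene"); cv2.imwrite("pics/s21.png",r["pixels"]); crop(r["pixels"],195,215,275,275,10,"s21c.png")
t=cam("top"); crop(t["pixels"],160,190,260,265,8,"t21c.png")
delta([.4439,.1502,.0185],21.7); print(tool()[1].as_matrix().round(4))
E
```

```text
t: 20.27
tool_pos: [0.4439, 0.1505, 0.0784]
tool_rot: [-0.0, 0.982, 0.189, 0.0]
ft_force: [0.1, 0.1, -1.5]
finger_gap: 0.0149
t 20.38 pos [0.4438 0.1506 0.0782] -> dcm [-0.01  0.04  5.97] w [-0.  -0.   0.1]
[[ 9.284e-01  3.716e-01  2.000e-04]
 [ 3.716e-01 -9.284e-01  2.000e-04]
 [ 3.000e-04 -1.000e-04 -1.000e+00]]
```

View pics/s21c.png

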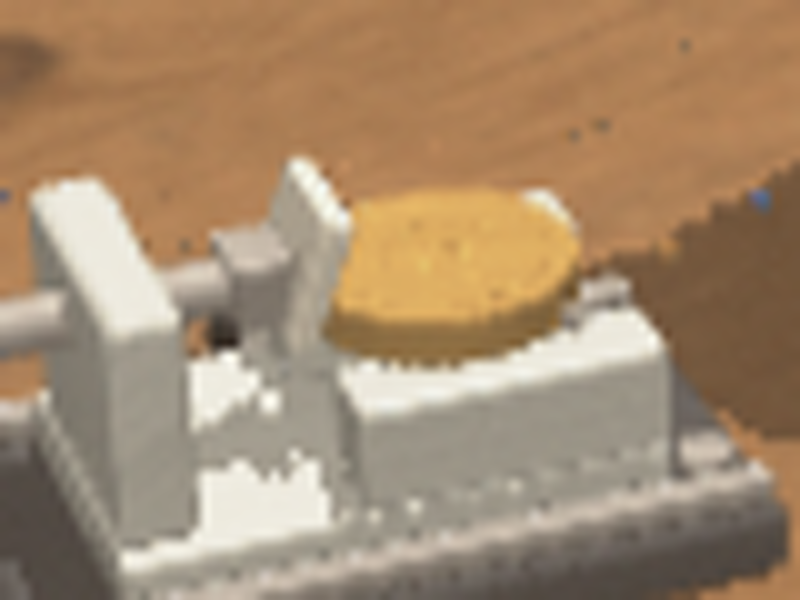

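View pics/t21c.png

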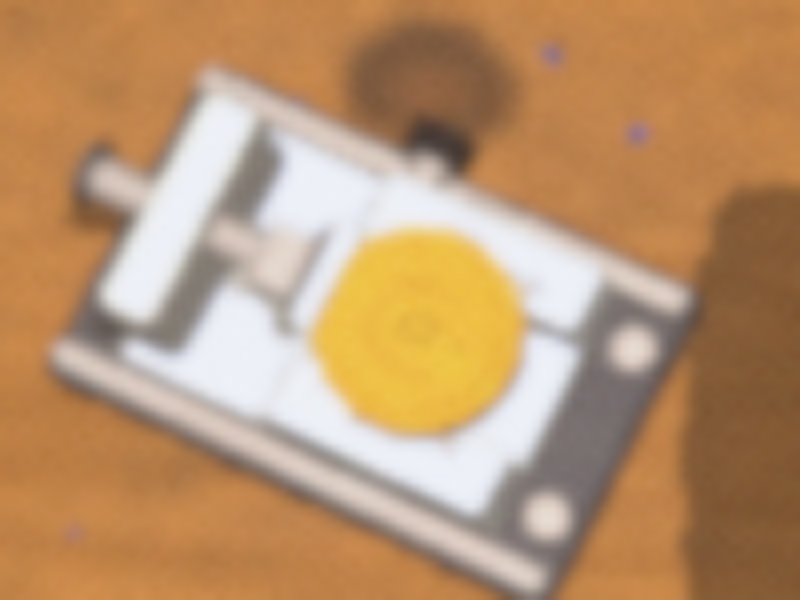

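The blank lies flat on the rails behind both pins. In the top crop it is centred at (420,332), with the nose against it. Setting the paddle down.

```bash
python3 -m inch '[{"dx":0,"dy":0,"dz":1,"wx":0,"wy":0,"wz":0},{"dx":0,"dy":0,"dz":2.2,"wx":0,"wy":0,"wz":0},{"dx":0,"dy":0,"dz":3.4,"wx":0,"wy":0,"wz":0},{"dx":0,"dy":0,"dz":4.4,"wx":0,"wy":0,"wz":0},{"dx":0,"dy":0,"dz":5.1,"wx":0,"wy":0,"wz":0},{"dx":0,"dy":0,"dz":5.5,"wx":0,"wy":0,"wz":0},{"dx":0,"dy":0,"dz":5.8,"wx":0,"wy":0,"wz":0},{"dx":0,"dy":0,"dz":5.93,"wx":0,"wy":0,"wz":0},{"dx":0,"dy":0,"dz":5.95,"wx":0,"wy":0,"wz":0},{"dx":0,"dy":0,"dz":5.95,"wx":0,"wy":0,"wz":0}]'; python3 - <<'E'
from h import *
r=cam("scene"); crop(r["pixels"],280,180,420,260,5,"s22.png")
E
```

```text
t: 21.62
tool_pos: [0.4439, 0.1507, 0.0189]
tool_rot: [-0.0, 0.982, 0.189, 0.0]
ft_force: [-1.2, -0.4, -1.9]
finger_gap: 0.0147
```

View pics/s22.png

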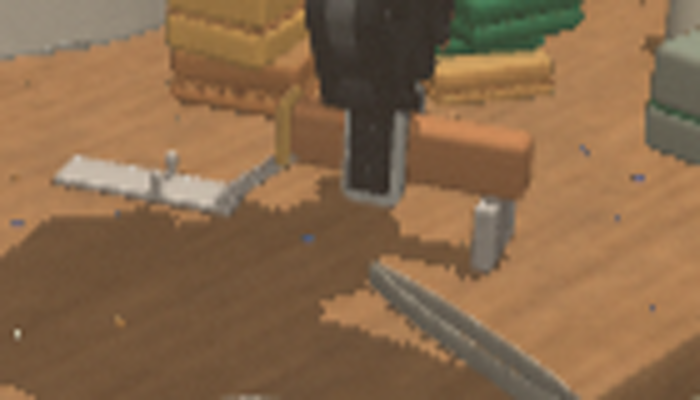

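The paddle is at the bench but not yet carried by it. I'll go down a little more until the force shows contact.

```bash
python3 -m inch '[{"dx":0,"dy":0,"dz":0.05,"wx":0,"wy":0,"wz":0},{"dx":0,"dy":0,"dz":0.07,"wx":0,"wy":0,"wz":0},{"dx":0,"dy":0,"dz":0.07,"wx":0,"wy":0,"wz":0}]'; python3 -m inch '[{"dx":0,"dy":0,"dz":0.02,"wx":0,"wy":0,"wz":0},{"dx":0,"dy":0,"dz":0.02,"wx":0,"wy":0,"wz":0}]'
```

```text
t: 22.05
tool_pos: [0.444, 0.1507, 0.0183]
tool_rot: [-0.0, 0.982, 0.189, 0.0]
ft_force: [-0.2, -1.3, -1.5]
finger_gap: 0.0148
t: 22.3
tool_pos: [0.444, 0.1507, 0.0182]
tool_rot: [-0.0, 0.982, 0.189, 0.0]
ft_force: [-2.3, -1.2, 1.7]
finger_gap: 0.0148
```

Contact (fz +1.7). Opening to 4 cm, then straight up.

```bash
python3 -m inch '[{"dx":0,"dy":0,"dz":0,"wx":0,"wy":0,"wz":0},{"dx":0,"dy":0,"dz":0,"wx":0,"wy":0,"wz":0},{"dx":0,"dy":0,"dz":0,"wx":0,"wy":0,"wz":0},{"dx":0,"dy":0,"dz":0,"wx":0,"wy":0,"wz":0},{"dx":0,"dy":0,"dz":0,"wx":0,"wy":0,"wz":0}]' 4; python3 -m inch '[{"dx":0,"dy":0,"dz":-1,"wx":0,"wy":0,"wz":0},{"dx":0,"dy":0,"dz":-2.5,"wx":0,"wy":0,"wz":0},{"dx":0,"dy":0,"dz":-4.5,"wx":0,"wy":0,"wz":0},{"dx":0,"dy":0,"dz":-7,"wx":0,"wy":0,"wz":0},{"dx":0,"dy":0,"dz":-10,"wx":0,"wy":0,"wz":0},{"dx":0,"dy":0,"dz":-12,"wx":0,"wy":0,"wz":0},{"dx":0,"dy":0,"dz":-12,"wx":0,"wy":0,"wz":0},{"dx":0,"dy":0,"dz":-12,"wx":0,"wy":0,"wz":0}]'; python3 - <<'E'
from h import *
for n in("scene","top","wrist"):
  r=cam(n); cv2.imwrite(f"pics/{n}23.png",r["pixels"])
E
```

```text
t: 22.92
tool_pos: [0.4439, 0.1506, 0.0182]
tool_rot: [-0.0, 0.982, 0.189, 0.0]
ft_force: [-1.0, 0.1, 0.5]
finger_gap: 0.0402
t: 23.92
tool_pos: [0.4435, 0.1506, 0.1378]
tool_rot: [-0.0, 0.982, 0.189, 0.0]
ft_force: [-0.3, -0.2, -0.4]
finger_gap: 0.0396
```

View pics/scene23.png

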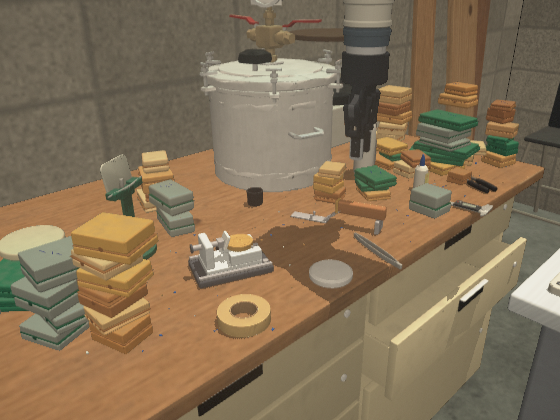

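View pics/wrist23.png

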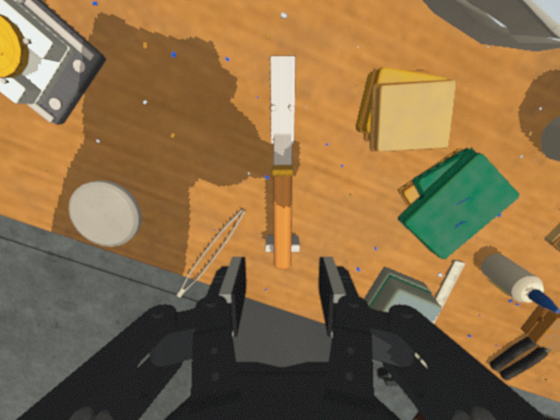

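View pics/top23.png

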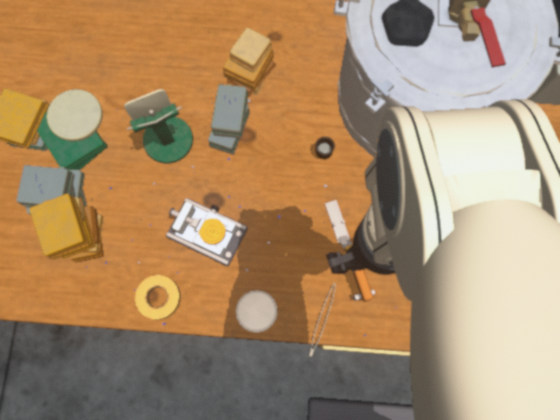

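Everything is in place and the bystanders have not moved. There is time to spare, so I'll take one closer look at the blank's seat.

```bash
python3 - <<'E'
from h import *
delta([.452,.315,.15],68.4)
E
```

```text
t 24.07 pos [0.4434 0.1506 0.1374] -> dcm [  6.91 -14.95  -1.26] w [ -0.    0.  -46.6]
```

```bash
python3 -m inch '[{"dx":0,"dy":-1,"dz":-1.3,"wx":0,"wy":0,"wz":-3},{"dx":1,"dy":-3,"dz":-1.3,"wx":0,"wy":0,"wz":-10},{"dx":2.2,"dy":-5.5,"dz":-1.3,"wx":0,"wy":0,"wz":-18},{"dx":3.5,"dy":-8,"dz":-1.3,"wx":0,"wy":0,"wz":-26},{"dx":5,"dy":-11,"dz":-1.3,"wx":0,"wy":0,"wz":-35},{"dx":6.2,"dy":-13.5,"dz":-1.3,"wx":0,"wy":0,"wz":-43},{"dx":6.9,"dy":-15,"dz":-1.3,"wx":0,"wy":0,"wz":-46.6},{"dx":6.9,"dy":-15,"dz":-1.3,"wx":0,"wy":0,"wz":-46.6},{"dx":6.9,"dy":-15,"dz":-1.3,"wx":0,"wy":0,"wz":-46.6}]'; python3 - <<'E'
from h import *
r=cam("wrist"); cv2.imwrite("pics/w24.png",r["pixels"]); np.save("T24.npy",r["world_from_camera"]); crop(r["pixels"],225,0,345,130,5,"w24c.png")
E
```

```text
t: 25.2
tool_pos: [0.4515, 0.3149, 0.1505]
tool_rot: [-0.0, 0.827, 0.562, -0.0]
ft_force: [-0.2, -0.0, -0.7]
finger_gap: 0.0401
```

View pics/w24c.png

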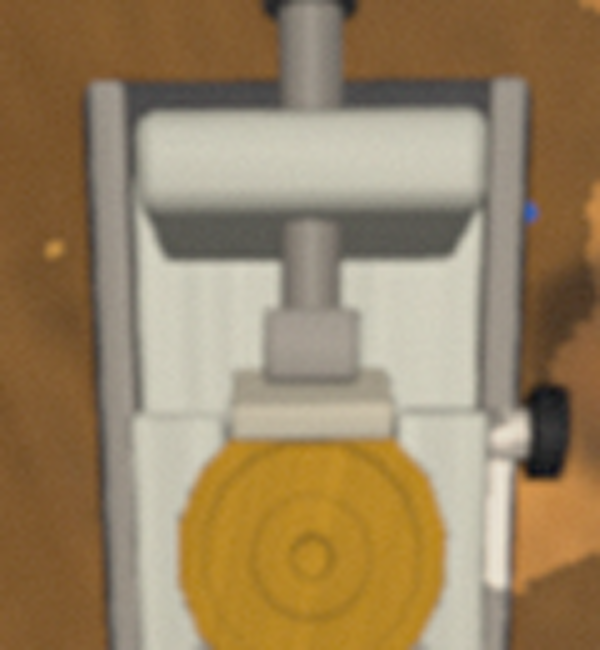

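```bash
python3 - <<'E'
from h import *
i=cv2.imread("pics/w24.png");crop(i,235,75,345,165,7,"w24d.png")
r=cam("wrist")
c=onz(r,225+312/5,556/5,.048);print((c-SEAT)@nx*1e3,(c-SEAT)@ny*1e3)
th=np.linspace(0,2*np.pi,400); circ=np.c_[np.cos(th),np.sin(th),0*th]
for t in(-8,-4,0,4,8):
  for rad in(.022,.0097):
    p=proj(r,c+R.from_rotvec(np.radians(t)*ny).apply(circ*rad)); e=np.ptp(p,axis=0); print(rad,t,e.round(2),round(e[1]/e[0],3))
print(tool()[2]["ft_force"])
E
```

```text
-1.1423109700585228 -1.8336023770965948
0.022 -8 [55.21 57.89] 1.049
0.0097 -8 [24.32 25.49] 1.048
0.022 -4 [55.19 58.28] 1.056
0.0097 -4 [24.32 25.67] 1.055
0.022 0 [55.18 58.38] 1.058
0.0097 0 [24.32 25.72] 1.058
0.022 4 [55.17 58.21] 1.055
0.0097 4 [24.32 25.65] 1.055
0.022 8 [55.16 57.75] 1.047
0.0097 8 [24.32 25.46] 1.047
[-0.54604197  0.71253295  0.03451546]
```

View pics/w24d.png

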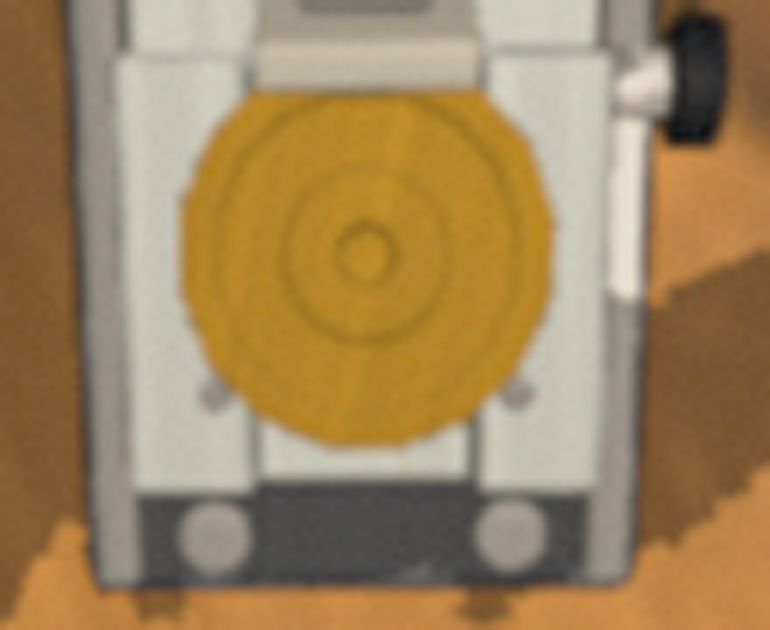

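The close view shows the blank centred at (366,253), resting against both pins at (215,393) and (516,393), with the nose overhanging it. Handing in.

```bash
python3 -c "
from rig import robot
print(robot.job_done(), robot.read_state()['t'])"
```

```text
the job is handed in; nothing more can be done
the job is handed in; nothing more can be done
```

I handed the job in about 25 s into the 56 s allowed, and no verdict is reported. The blank is clamped in the nest and the paddle stands back where it started.

- **What I did:** I gripped the paddle by its handle and lifted it level with the blank on it. I shifted it about 2 mm sideways in front of the nest, after two cameras agreed on the offset. I then pressed the blank against the plunger until the wrist read about 5–6 N, lowered it behind the pins, eased back, drew the paddle out and stood it down.
- **Last checks that passed:** In the last close view the blank touches both pins under the plunger's nose, in line with it. Before the paddle was drawn out, the wrist camera put its centre 15.8 mm past the pins (16 expected), with no sideways offset. The paddle stands on blade and foot, the loupe and tin are where they were, and the arm is clear of everything.
- **Weak or disagreeing checks:**
  - **Wrist force:** while lowering, it rose to about 8 N along the loading direction and 4–5 N upward, then fell to near zero when I eased back.
  - **Tilt:** my outline fit was poor: it put the blank's height 4–5 mm off and gave tilts of up to about 6.5°. The ring shape and the scene overlay point to flat, but neither is precise on tilt.
  - **Plunger travel:** I could not measure it directly. It is inferred from the blank sitting against the pins.

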